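# Tip the brass nuts down the chute into the self-closing hopper

### The job

Refill the clear parts hopper: take the steel chute by its wooden handle and, while it is still level, press its nose gently on the hopper's sprung metal collar until the shutter in the throat opens. Keep that gentle pressure, never hard enough to jam the collar against its stop, and tip the chute until all five brass nuts have slid down into the bin. Then set the empty chute back flat on its cork mat and let go, leaving the mug, the vase and the tin where they stand.

Things in the scene. Friction and masses are not known exactly. Their poses are not given: they have to be found in the camera images.
- hopper: Parts hopper, fixed; origin: centre of the underside of its 130 mm square base, on the counter, z up along the throat's axis. Clear bin 112 mm square, rim 110 mm high; above it a grey 130 mm square head clamped at some height (does not move), with a round guide rim 104 mm across. From it stands the collar, a flat metal ring: 92 mm outside, hole (throat) 46 mm, 20 mm thick, top 12 mm over the guide rim.
- hopper_throat (a point): Point on the throat's axis, 110 mm above the counter (bin rim), NOT at the collar. The collar's flat top is 150 to 195 mm above the counter, by how the head was clamped: not measured, find it by feel. It slides straight down 8 mm on a spring: 2.5 N starts it, 4.7 N holds it 5 mm down, 6 N 8 mm down; there is a hard stop, where force shoots up (over 20 N is rough). Any side may be approached.
- hopper_floor (a point): Centre of the bin's inner floor, 14 mm above the counter. Nuts get here through the throat, whose underside is closed by a square shutter plate worked by the collar: it hinges down 10 degrees per mm of collar travel, so press it 5 to 7 mm, 4.7 to 5.6 N, and shuts when the collar springs back up. The nuts' weight does not open it.
- chute: Steel U-channel chute, loose, 0.2 to 0.33 kg; origin: centre of its underside, x from open nose to closed tail, z up. 180 mm long (x -90 to +90), 34 mm wide outside, 28 inside, 24 high, floor 3. With the nose near the throat's axis its underside bears on the near part of the collar; it then tips about the throat's near edge (15 mm from the axis for its width). Slick: nuts stay when level, start at 14 to 22 degrees; 35 to 40 empties it.
- chute_grip (a point): Centre of the chute's wooden handle, a block standing crosswise over the channel, centre at x = +5, y = 0, 54 mm above the chute's underside; axes as the chute's. 14 mm thick along x, 36 mm wide along y, from 24 to 74 mm above the underside. Grasp it across the 14 mm (fingers closing along the chute's x), fingertips over 26 mm above the underside. Nuts pass beneath it.
- chute_nose (a point): Middle of the lower edge of the chute's open end, the nose (x = -90, y = 0, z = 0 of the chute); axes as the chute's.
- mat: Fixed cork mat, 240 x 100 mm (x, y), 4 mm thick, origin at the centre of its underside on the counter. The chute starts on it, lengthwise, and goes back on it.
- nut0: Brass hexagonal nut, 19 mm across, 8 mm high, 15 g; origin at the centre of its underside, lies flat in the chute at the start.
- nut1: Brass hexagonal nut, 19 mm across, 8 mm high, 15 g; origin at the centre of its underside, lies flat in the chute at the start.
- nut2: Brass hexagonal nut, 19 mm across, 8 mm high, 15 g; origin at the centre of its underside, lies flat in the chute at the start.
- nut3: Brass hexagonal nut, 19 mm across, 8 mm high, 15 g; origin at the centre of its underside, lies flat in the chute at the start.
- nut4: Brass hexagonal nut, 19 mm across, 8 mm high, 15 g; origin at the centre of its underside, lies flat in the chute at the start.
- mug_mid (a point): Centre of a white mug, 76 mm across, 85 mm high; bystander.
- vase_mid (a point): Centre of a blue vase, 72 mm across, 100 mm high; bystander.
- tin_mid (a point): Centre of a copper tin, 68 mm across, 70 mm high; bystander.
Things that resemble listed ones, but are neither listed nor needed, are in the scene too. Of the things shaped like the chute, the steel one is meant. Several things look just like the hopper: the one meant starts farthest from the robot's base.

How it is judged:
On the way, in this order (a step that is already met when the one before it is completed fails the run):
1. with the chute still near level (within 15 degrees), its nose presses the hopper's collar with more than 3 N (contact force between chute and hopper above 3 N and angle between chute's own z axis and vertical below 0.26 rad), for 0.2 s.
2. the chute is tipped by more than 20 degrees, its nose still pressing the collar with more than 2.5 N (contact force between chute and hopper above 2.5 N and angle between chute's own z axis and vertical above 0.35 rad), for 0.3 s.
At the end, for the whole second after the job is handed in: All five nuts lie in the hopper's clear bin below the shutter (within its walls, less than 90 mm above the counter), and the empty chute rests level (within 6 degrees), still and released on the cork mat, its centre within 50 mm of the mat's centre (z of nut0 in the frame of hopper between 0.005 and 0.09 m and x of nut0 in the frame of hopper between -0.055 and 0.055 m and y of nut0 in the frame of hopper between -0.055 and 0.055 m and z of nut1 in the frame of hopper between 0.005 and 0.09 m and x of nut1 in the frame of hopper between -0.055 and 0.055 m and y of nut1 in the frame of hopper between -0.055 and 0.055 m and z of nut2 in the frame of hopper between 0.005 and 0.09 m and x of nut2 in the frame of hopper between -0.055 and 0.055 m and y of nut2 in the frame of hopper between -0.055 and 0.055 m and z of nut3 in the frame of hopper between 0.005 and 0.09 m and x of nut3 in the frame of hopper between -0.055 and 0.055 m and y of nut3 in the frame of hopper between -0.055 and 0.055 m and z of nut4 in the frame of hopper between 0.005 and 0.09 m and x of nut4 in the frame of hopper between -0.055 and 0.055 m and y of nut4 in the frame of hopper between -0.055 and 0.055 m and horizontal distance between chute and mat below 0.05 m and angle between chute's own z axis and vertical below 0.1 rad and height (world z) of chute below 0.01 m and linear speed of chute below 0.02 m/s); the robot touches nothing.
It fails at once if the chute presses on the hopper with more than 20 N (contact force between chute and hopper above 20 N).
It fails at once if the mug is moved more than 20 mm (distance of mug_mid from where it was at the start of the episode above 0.02 m).
It fails at once if the vase is moved more than 20 mm (distance of vase_mid from where it was at the start of the episode above 0.02 m).
It fails at once if the tin is moved more than 20 mm (distance of tin_mid from where it was at the start of the episode above 0.02 m).
It also fails if it takes over 72 s, if anything falls off the work surface, if the arm or the gripper's body presses on something with over 40 N, if the wrist force passes 120 N, or if a joint passes its speed limit or range.

### The arm

A 6-joint arm with a two-finger parallel gripper is mounted at the origin on the work surface. World frame = base frame: x ahead of the robot, y to its left, z up, the work surface at z = 0. Lengths are in m, angles in rad, forces in N, time in s.
With the tool pointing down it reaches from about 0.325 to 0.9 m from the base axis. Payload 6.1 kg.
Tool frame: the origin (TCP) lies between the finger pads; the fingertips stand 25 mm ahead of it and the grasp point (between the pads) lies 6 mm ahead of it (r.tip_extent is the distance from the TCP to the fingertips, in m); z points along the fingers, y is the direction in which the jaws open and shut (so a half turn about z gives the same grasp; the last joint's range is limited). The gripper opens to 85 mm and grips with 20 to 120 N. Pads are 22 mm wide; open, the fingers measure 114 mm over their backs; the gripper's body (76 mm by 85 mm) begins 54 mm behind the grasp point. The pads swing forward as they close: fully open they stand 13 mm farther back than shut.
Start: joints at [-1.437, 0.22, 1.526, -0, 1.395, -0.126], TCP at [0.161, -0.604, 0.256] pointing down, gripper open.
Joint ranges: [-2.98, 2.98], [-0.91, 2.08], [0.09, 2.57], [-1.24, 4.39], [0.2, 2.65], [-2.68, 2.68]. Speed limits (rad/s): [2.57, 2.57, 3.01, 3.14, 3.14, 3.14].

### API

Orientations are given as a unit quaternion [w, x, y, z].
In Python, from bench import sensors, grab_frame, order, r gives the robot as it stands. The module is installed in compiled form; this text tells all that it offers.
- The arm moves only by the tool servo_tool, never from a script. Its argument "steps" is a list that holds one entry, the list of rows, each a list of 5 numbers: the shift along the tool's x, y, z in m, then the turn about the tool's z in rad, then the opening, from 0 (shut) to 1 (fully open). In form: [[[dx, dy, dz, roll, hand], ...]]. A call has 1 to 5 rows; each row shifts and turns the pose as measured when the row begins, along the tool's axes as they then stand; what a row does not reach is not made up. A row lasts 1/12 s, in which the tool goes at most 41.7 mm and 7.16 degrees, less where a joint would pass 70% of its speed; a pose out of reach is approached as far as the arm can. A call with a gripper value outside its range is refused whole. The fingers move at their own pace and stop on an object; "force" is the grip in N (left out, the last holds). Time passes only in rows, so rows that do not move let the fingers close. It gives the time, the measured TCP pose, the force and the opening at its end, in the units of the state.
- sensors.get_state(): the state, without advancing time (a new reading comes with each control period).
- grab_frame(name): name is "side" or "top" or "wrist"; returns a dict with "frame" (384x512x3 uint8, red, green, blue), "K" (3x3 intrinsics, pixels), "k1" (the pictures are not rectified: a ray, as slopes to the right and down, at radius r is drawn at 1 + k1 r^2 times it, then the intrinsics apply), "world_to_cam" (4x4, takes a point from world to camera coordinates). Camera axes: x right, y up, looking along -z (the intrinsics and any distortion apply to the point x, -y, -z); pixel columns grow to the right and rows downward; lengths in m; the calibration is good to about 2 mm. A picture is of the moment at which its call begins. There is no depth.
- order.sign_off(): hands the job in, once; it reports no verdict.
The state is a dict: "t": time; "joint_positions": joint angles; "joint_velocities": joint speeds; "tau": joint torques, N m; "ee_pos": TCP position; "eef_rot": TCP orientation; "contact_force": force on the tool from outside, world axes, zero at the start; "torque": the same for the moment, N m; "grip_width": opening from 0.0 (shut) to 1.0 (fully open).
Only numpy, scipy, OpenCV 4.12 (cv2) and the standard library are available. Lean on these libraries where they do the work, as an engineer would, in place of code of your own. Each camera call takes 0.05 s, during which the arm holds its last target.

## Working session

There is one attempt and no reset: what is moved stays moved. The work goes in short steps, Python scripts to look and compute and a tool call to move; the robot and the scene stay as the last step left them, time stands still between calls to the robot, and variables do not carry over. Pictures are saved under pics/ and viewed, and the job is handed in when it is done.

Besides the shell and the picture viewer there is one more tool, called after ">>>" by a JSON object that holds its "fn" and its "kwargs", one argument or row to a line. servo_tool: Moves the arm, as the interface text tells. Its arguments: {"type":"object","properties":{"steps":{"type":"array","items":{"type":"array","items":{"type":"array","items":{"type":"number"}}}},"force":{"type":"number"}},"required":["steps"]}

```bash
mkdir -p pics; cat > h.py <<'E'
import numpy as np, cv2, json
from bench import sensors, grab_frame, order, r
def snap(n,tag):
    f=grab_frame(n); np.savez(f'pics/{tag}.npz',**{k:np.array(v) for k,v in f.items()})
    cv2.imwrite(f'pics/{tag}.png',f['frame'][:,:,::-1]); return f
def load(tag): return dict(np.load(f'pics/{tag}.npz'))
def ray(f,u,v):
    K=f['K'];k1=float(f['k1'])
    xd=(u-K[0,2])/K[0,0]; yd=(v-K[1,2])/K[1,1]
    p=np.array([xd,yd]);q=p.copy()
    for _ in range(30): q=p/(1+k1*(q@q))
    M=f['world_to_cam'];R=M[:3,:3];o=-R.T@M[:3,3]
    d=R.T@np.array([q[0],-q[1],-1]); return o,d/np.linalg.norm(d)
def onz(f,u,v,z):
    o,d=ray(f,u,v); return o+d*(z-o[2])/d[2]
def proj(f,P):
    M=f['world_to_cam'];c=M[:3,:3]@np.array(P)+M[:3,3]
    x,y=c[0]/-c[2],-c[1]/-c[2]; s=1+float(f['k1'])*(x*x+y*y);K=f['K']
    return K[0,0]*x*s+K[0,2],K[1,1]*y*s+K[1,2]
E
python3 - <<'E'
from h import *
s=sensors.get_state()
for k,v in s.items(): print(k,np.round(v,4))
print(dir(r),r.tip_extent)
for n in ['side','top','wrist']:
    f=snap(n,n+'0'); print(n,f['K'].tolist(),f['k1']); print(np.round(f['world_to_cam'],3).tolist())
E
```

```text
t 0.0
joint_positions [-1.4371  0.2212  1.5276  0.      1.3947 -0.1261]
joint_velocities [-0.0016 -0.0005 -0.0002 -0.0014 -0.0003  0.0009]
tau [ 9.00000e-04 -4.96901e+01 -3.89395e+01 -1.00000e-04  1.13000e-02
  0.00000e+00]
ee_pos [ 0.1605 -0.6035  0.2552]
eef_rot [-0.001   0.9916  0.1295 -0.    ]
contact_force [ 0.3566 -0.7558 -0.3886]
torque [0.0079 0.045  0.0188]
grip_width 1.0024
['PlanningError', '__class__', '__delattr__', '__dict__', '__dir__', '__doc__', '__eq__', '__format__', '__ge__', '__getattribute__', '__getstate__', '__gt__', '__hash__', '__init__', '__init_subclass__', '__le__', '__lt__', '__module__', '__ne__', '__new__', '__reduce__', '__reduce_ex__', '__repr__', '__setattr__', '__sizeof__', '__str__', '__subclasshook__', '__weakref__', 'tip_extent'] 0.025
side [[409.0794564045107, 0.0, 257.59781872091764], [0.0, 409.0794564045107, 186.48414736202778], [0.0, 0.0, 1.0]] 0.038349100692821644
[[-0.972, -0.234, -0.007, 0.519], [0.111, -0.487, 0.866, -0.164], [-0.207, 0.841, 0.5, -1.06], [0.0, 0.0, 0.0, 1.0]]
top [[493.5657723713541, 0.0, 253.19473629436698], [0.0, 493.5657723713541, 191.32141348405273], [0.0, 0.0, 1.0]] 0.07320698948820369
[[-0.017, -1.0, -0.011, -0.01], [0.997, -0.018, 0.076, -0.533], [-0.077, -0.01, 0.997, -1.352], [0.0, 0.0, 0.0, 1.0]]
wrist [[340.5448534945982, 0.0, 251.35625154291327], [0.0, 340.5448534945982, 192.105970081629], [0.0, 0.0, 1.0]] 0.016350248938135657
[[0.257, -0.966, -0.004, -0.624], [0.919, 0.246, -0.308, 0.039], [0.299, 0.076, 0.951, -0.382], [0.0, 0.0, 0.0, 1.0]]
```

View pics/top0.png

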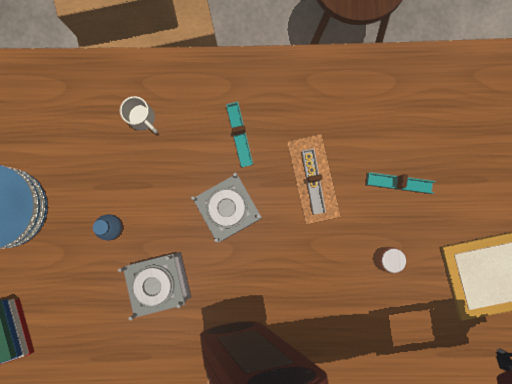

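View pics/side0.png

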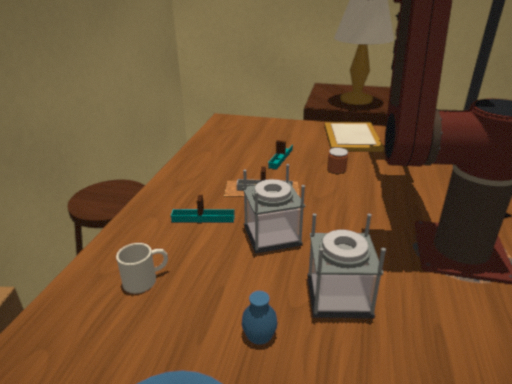

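View pics/wrist0.png

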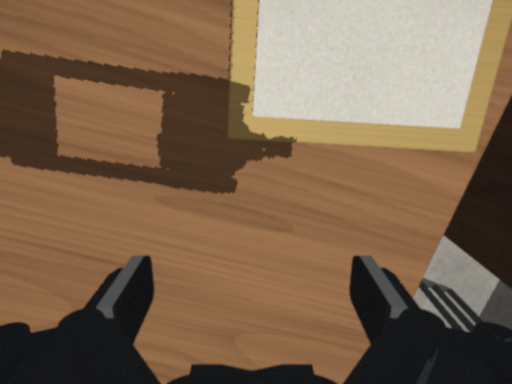

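```bash
python3 - <<'E'
from h import *
f=load('top0')
print('base',proj(f,[0,0,0]),proj(f,[.3,0,0]))
for n,u,v,z in [('hopA',227,208,.17),('hopB',154,287,.17),('mat',314,179,.004),('handle',314,179,.078),('mug',135,112,.085),('vase',108,227,.1),('tin',394,260,.07),('t1',239,134,0.03),('t2',400,182,0.03)]:
    p=onz(f,u,v,z);print(n,p.round(3),np.hypot(*p[:2]).round(3))
im=f['frame'];c=im[125:235,275:350];cv2.imwrite('pics/mat_c.png',cv2.resize(c,None,fx=5,fy=5,interpolation=2)[:,:,::-1])
c=im[165:330,110:275];cv2.imwrite('pics/hop_c.png',cv2.resize(c,None,fx=3.6,fy=3.6,interpolation=2)[:,:,::-1])
E
```

```text
base (np.float64(249.55156469103275), np.float64(388.1152274920106)) (np.float64(247.83137852630114), np.float64(275.5066375486822))
hopA [0.481 0.045 0.17 ] 0.483
hopB [0.292 0.225 0.17 ] 0.369
mat [ 0.566 -0.191  0.004] 0.597
handle [ 0.559 -0.182  0.078] 0.587
mug [0.746 0.293 0.085] 0.802
vase [0.441 0.359 0.1  ] 0.568
tin [ 0.342 -0.386  0.07 ] 0.516
t1 [0.693 0.018 0.03 ] 0.693
t2 [ 0.551 -0.422  0.03 ] 0.694
```

View pics/mat_c.png

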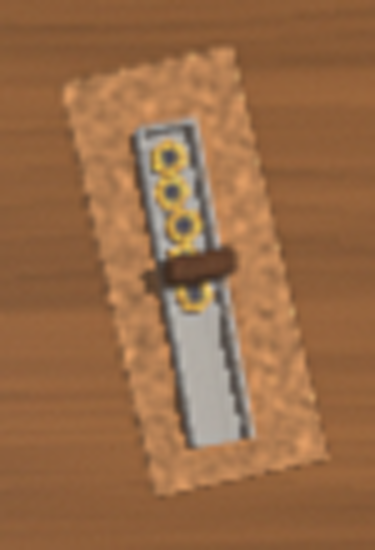

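View pics/hop_c.png

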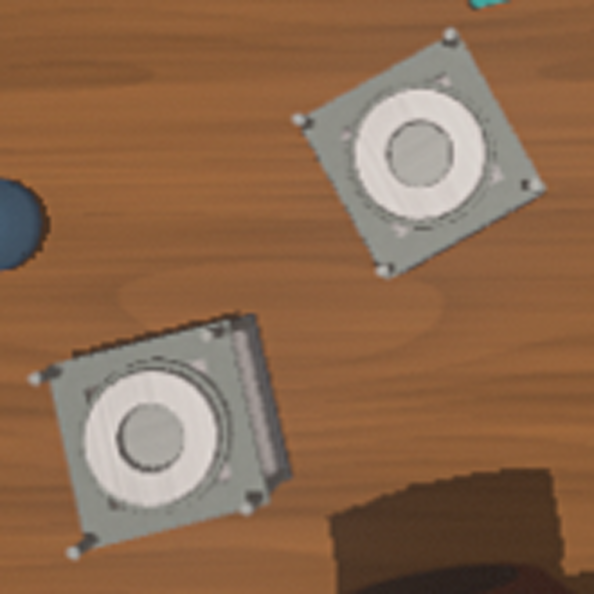

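>>> {"fn": "servo_tool", "kwargs": {
  "steps": [
    [[0,-0.04,0,0,1],[0,-0.04,0,0,1],[0,-0.04,0,0,1],[0,-0.04,0,0,1],[0,-0.04,0,0,1]]
  ]
}}

```text
t: 0.57
ee_pos: [0.1081, -0.4075, 0.2469]
eef_rot: [-0.007, 0.992, 0.13, 0.0]
contact_force: [-0.3, -0.4, 1.8]
grip_width: 1.001
```

>>> {"fn": "servo_tool", "kwargs": {
  "steps": [
    [[0,-0.04,0,0,1],[0,-0.04,0,0,1],[0,-0.04,0,0,1],[0,-0.04,0,0,1],[0,-0.04,0,0,1]]
  ]
}}

```text
t: 0.98
ee_pos: [0.0594, -0.2182, 0.2452]
eef_rot: [-0.019, 0.991, 0.131, 0.0]
contact_force: [-9.1, 55.4, 30.8]
grip_width: 1.001
```

```bash
cat > st.py <<'E'
from h import *
from scipy.spatial.transform import Rotation as R
s=sensors.get_state(); q=s['eef_rot']; M=R.from_quat([q[1],q[2],q[3],q[0]]).as_matrix()
print('t',round(s['t'],2),'j',np.round(s['joint_positions'],3),'p',np.round(s['ee_pos'],4),'f',np.round(s['contact_force'],2),'w',round(s['grip_width'],3))
print('X',M[:,0].round(3),'Y',M[:,1].round(3),'Z',M[:,2].round(3),'tilt',np.degrees(np.arccos(-M[2,2])).round(2))
E
python3 st.py
```

```text
t 0.98 j [-1.649 -0.914  2.405 -0.008  1.687 -0.342] p [ 0.0594 -0.2182  0.2452] f [-9.15 55.41 30.84] w 1.001
X [0.966 0.26  0.005] Y [ 0.26  -0.965 -0.037] Z [-0.005  0.037 -0.999] tilt 2.16
```

>>> {"fn": "servo_tool", "kwargs": {
  "steps": [
    [[0,0,0,0,1],[0,0,0,0,1]]
  ]
}}

```text
t: 1.15
ee_pos: [0.0589, -0.2142, 0.2403]
eef_rot: [-0.027, 0.991, 0.13, 0.001]
contact_force: [-0.1, -0.4, 0.2]
grip_width: 0.994
```

```bash
python3 st.py
```

```text
t 1.15 j [-1.652 -0.91   2.413 -0.008  1.692 -0.343] p [ 0.0589 -0.2142  0.2403] f [-0.12 -0.41  0.18] w 0.994
X [0.966 0.258 0.01 ] Y [ 0.259 -0.965 -0.052] Z [-0.004  0.053 -0.999] tilt 3.06
```

>>> {"fn": "servo_tool", "kwargs": {
  "steps": [
    [[0,-0.02,0,0,1],[0,-0.02,0,0,1],[0,-0.02,0,0,1]]
  ]
}}

```text
t: 1.4
ee_pos: [0.0551, -0.2022, 0.2442]
eef_rot: [-0.046, 0.99, 0.13, -0.002]
contact_force: [0.9, 0.7, -0.2]
grip_width: 1.002
```

```bash
python3 st.py
```

```text
t 1.4 j [-1.653 -0.913  2.408 -0.023  1.735 -0.347] p [ 0.0551 -0.2022  0.2442] f [ 0.85  0.74 -0.19] w 1.002
X [0.966 0.258 0.009] Y [ 0.258 -0.962 -0.091] Z [-0.015  0.091 -0.996] tilt 5.27
```

```bash
python3 - <<'E'
from h import *
f=snap('side','side1'); im=f['frame'];c=im[150:260,230:320];cv2.imwrite('pics/hopside_c.png',cv2.resize(c,None,fx=6,fy=5.4,interpolation=2)[:,:,::-1])
f=snap('top','top1'); im=f['frame'];c=im[165:250,185:270];cv2.imwrite('pics/hoptop_c.png',cv2.resize(c,None,fx=6,fy=6,interpolation=2)[:,:,::-1])
cv2.imwrite('pics/top1.png',im[:,:,::-1])
M=f['world_to_cam'];print('topcam',-M[:3,:3].T@M[:3,3])
E
```

```text
topcam [ 0.42785507 -0.03225251  1.38901818]
```

View pics/hopside_c.png

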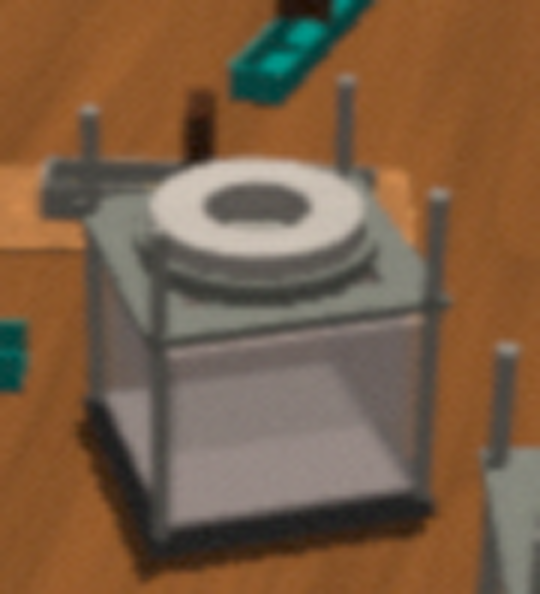

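View pics/hoptop_c.png

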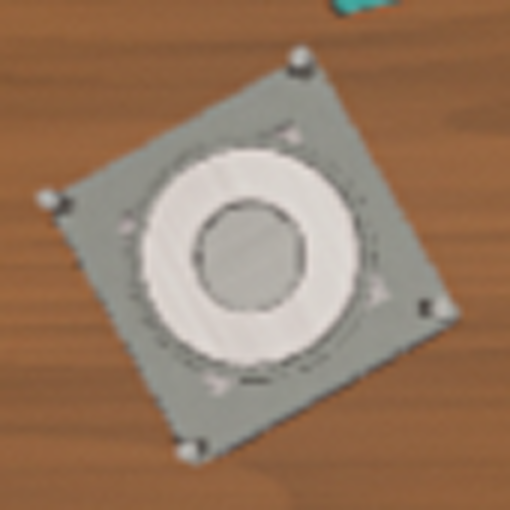

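View pics/top1.png

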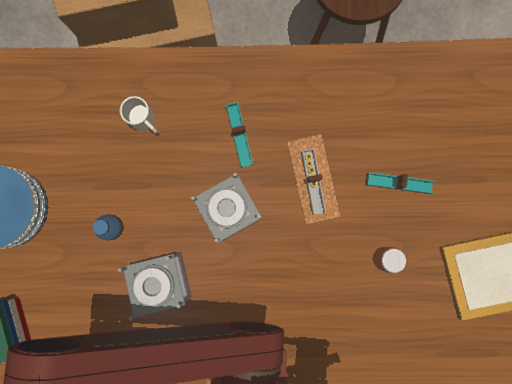

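```bash
python3 - <<'E'
from h import *
T=load('top1');S=load('side1')
def tri(a,b):
    o1,d1=ray(T,*a);o2,d2=ray(S,*b)
    A=np.stack([d1,-d2],1);s,_,_,_=np.linalg.lstsq(A,o2-o1,rcond=None)
    p,q=o1+d1*s[0],o2+d2*s[1];return ((p+q)/2).round(4),np.linalg.norm(p-q).round(4)
for a,b in [((235,174.7),(245,170.7)),((193,198),(256.7,194)),((216.3,240),(303.3,185.7)),((258.3,216.7),(287.7,164.4)),((226.7,207.8),(273,188.9))]: print(tri(a,b))
# chute: pixel measures crop 5x offset (275,125)
t=T
for n,u,v,z in [('nose',220,440,.007),('tailtop',166,128,.028),('handle',199,265,.078),('matTL',65,88,.004),('matTR',235,48,.004),('matBR',327,457,.004),('matBL',160,495,.004)]:
    print(n,onz(T,u/5+275,v/5+125,z).round(4))
E
```

```text
(array([0.5619, 0.0234, 0.1785]), np.float64(0.0015))
(array([0.5058, 0.1277, 0.1762]), np.float64(0.0027))
(array([0.4025, 0.0712, 0.1804]), np.float64(0.0016))
(array([ 0.4581, -0.032 ,  0.181 ]), np.float64(0.0001))
(array([0.4821, 0.047 , 0.1473]), np.float64(0.0014))
nose [ 0.47   -0.2015  0.007 ]
tailtop [ 0.643  -0.1737  0.028 ]
handle [ 0.5612 -0.1842  0.078 ]
matTL [ 0.6707 -0.1197  0.004 ]
matTR [ 0.6916 -0.2162  0.004 ]
matBR [ 0.4597 -0.2611  0.004 ]
matBL [ 0.44   -0.1677  0.004 ]
```

>>> {"fn": "servo_tool", "kwargs": {
  "steps": [
    [[0.03,-0.004,-0.025,0,1],[0.03,-0.004,-0.025,0,1],[0.033,-0.004,-0.02,0,1],[0.033,-0.004,-0.02,0,1],[0.033,-0.004,-0.02,0,1]]
  ]
}}

```text
t: 1.92
ee_pos: [0.2058, -0.1541, 0.3598]
eef_rot: [-0.044, 0.992, 0.116, -0.001]
contact_force: [0.2, -2.7, 0.5]
grip_width: 1.0
```

>>> {"fn": "servo_tool", "kwargs": {
  "steps": [
    [[0.033,-0.005,-0.02,0,1],[0.033,-0.005,-0.02,0,1],[0.033,-0.005,-0.02,0,1],[0.03,-0.02,-0.02,0,1],[0.02,-0.035,0,0,1]]
  ]
}}

```text
t: 2.33
ee_pos: [0.345, -0.0561, 0.455]
eef_rot: [-0.039, 0.992, 0.117, 0.004]
contact_force: [-0.3, 0.3, -0.9]
grip_width: 1.001
```

```bash
python3 st.py
```

```text
t 2.33 j [-0.452 -0.499  1.809  0.073  1.866  0.904] p [ 0.345  -0.0561  0.455 ] f [-0.27  0.26 -0.85] w 1.001
X [0.973 0.232 0.017] Y [ 0.233 -0.97  -0.076] Z [-0.001  0.078 -0.997] tilt 4.47
```

>>> {"fn": "servo_tool", "kwargs": {
  "steps": [
    [[0.009,-0.039,0,-0.12,1],[0.0135,-0.0375,0,-0.12,1],[0.018,-0.0355,0,-0.12,1],[0.022,-0.033,0,-0.12,1],[0.008,-0.039,0,-0.12,1]]
  ]
}}

```text
t: 2.75
ee_pos: [0.3268, 0.1468, 0.4736]
eef_rot: [-0.035, 0.909, 0.414, 0.019]
contact_force: [1.1, 1.4, -0.3]
grip_width: 1.005
```

```bash
python3 st.py
```

```text
t 2.75 j [ 0.132 -0.509  1.781  0.081  1.852  0.87 ] p [0.3268 0.1468 0.4736] f [ 1.08  1.39 -0.32] w 1.005
X [0.656 0.752 0.063] Y [ 0.755 -0.654 -0.047] Z [ 0.006  0.079 -0.997] tilt 4.53
```

>>> {"fn": "servo_tool", "kwargs": {
  "steps": [
    [[0.011,-0.0385,0.003,-0.12,1],[0.0155,-0.037,0.003,-0.12,1],[0.02,-0.0345,0.003,-0.12,1],[0.024,-0.032,0.003,-0.12,1],[0.028,-0.029,0.003,-0.12,1]]
  ]
}}

```text
t: 3.17
ee_pos: [0.2121, 0.3214, 0.475]
eef_rot: [-0.027, 0.738, 0.674, 0.034]
contact_force: [1.8, -0.1, 0.2]
grip_width: 0.999
```

>>> {"fn": "servo_tool", "kwargs": {
  "steps": [
    [[0.031,-0.025,0.003,-0.12,1],[0.034,-0.021,0.003,-0.12,1],[0.036,-0.017,0.003,-0.04,1],[0.036,-0.017,0.003,0,1],[0.036,-0.017,0.003,0,1]]
  ]
}}

```text
t: 3.58
ee_pos: [0.0899, 0.4904, 0.4763]
eef_rot: [-0.022, 0.627, 0.777, 0.043]
contact_force: [0.5, 0.4, 0.3]
grip_width: 0.994
```

```bash
python3 st.py
```

```text
t 3.58 j [ 1.223 -0.205  1.553  0.013  1.697  1.012] p [0.0899 0.4904 0.4763] f [0.5  0.36 0.3 ] w 0.994
X [-0.212  0.973  0.088] Y [0.977 0.209 0.04 ] Z [ 0.02   0.095 -0.995] tilt 5.55
```

>>> {"fn": "servo_tool", "kwargs": {
  "steps": [
    [[0.037,-0.013,0,0.04,1],[0.037,-0.013,0,0,1],[0.037,-0.013,0,0,1],[0.037,-0.013,0,0,1],[0.037,-0.013,0,0,1]]
  ]
}}

```text
t: 4.0
ee_pos: [-0.0183, 0.6676, 0.4927]
eef_rot: [-0.024, 0.641, 0.766, 0.045]
contact_force: [0.7, 1.1, 1.2]
grip_width: 1.003
```

>>> {"fn": "servo_tool", "kwargs": {
  "steps": [
    [[0.037,-0.013,0,0,1],[0.037,-0.013,0,0,1],[0.037,-0.013,0,0,1],[0.037,-0.01,0,0,1],[0.037,-0.01,0,0,1]]
  ]
}}

```text
t: 4.42
ee_pos: [-0.1071, 0.8245, 0.5078]
eef_rot: [-0.026, 0.639, 0.768, 0.046]
contact_force: [0.4, 1.4, 1.1]
grip_width: 1.003
```

```bash
python3 st.py
```

```text
t 4.42 j [ 1.614  0.774  0.311 -0.026  1.953  1.42 ] p [-0.1071  0.8245  0.5078] f [0.38 1.36 1.11] w 1.003
X [-0.183  0.978  0.099] Y [0.983 0.18  0.038] Z [ 0.02   0.104 -0.994] tilt 6.08
```

>>> {"fn": "servo_tool", "kwargs": {
  "steps": [
    [[0.04,-0.002,0,0,1],[0.04,-0.002,0,0,1],[0.04,0,0,0,1],[0.04,0,0,0,1],[0.04,0,0,0,1]]
  ]
}}

```text
t: 4.83
ee_pos: [-0.1346, 0.9018, 0.4453]
eef_rot: [-0.057, 0.634, 0.768, 0.073]
contact_force: [-0.1, 0.3, -0.5]
grip_width: 1.003
```

```bash
python3 st.py
```

```text
t 4.83 j [ 1.639  0.99   0.09  -0.018  1.876  1.441] p [-0.1346  0.9018  0.4453] f [-0.14  0.26 -0.54] w 1.003
X [-0.19   0.965  0.181] Y [0.982 0.185 0.04 ] Z [ 0.005  0.185 -0.983] tilt 10.66
```

>>> {"fn": "servo_tool", "kwargs": {
  "steps": [
    [[0.041,0,0,0,1],[0.041,0,0,0,1],[0.041,0,0,0,1],[0.041,0,0,0,1],[0.041,0,0,0,1]]
  ]
}}

```text
t: 5.25
ee_pos: [-0.154, 0.9598, 0.4134]
eef_rot: [-0.108, 0.627, 0.763, 0.117]
contact_force: [0.4, -0.3, -0.1]
grip_width: 0.997
```

>>> {"fn": "servo_tool", "kwargs": {
  "steps": [
    [[0.03,0,-0.028,0,1],[0.03,0,-0.028,0,1],[0.03,0,-0.028,0,1],[0.03,0,-0.028,0,1],[0.03,0,-0.028,0,1]]
  ]
}}

```text
t: 5.67
ee_pos: [-0.1606, 0.9333, 0.5293]
eef_rot: [-0.147, 0.619, 0.757, 0.15]
contact_force: [0.1, 0.1, -0.4]
grip_width: 0.997
```

```bash
python3 st.py
```

```text
t 5.67 j [1.658e+00 9.170e-01 8.800e-02 1.000e-03 1.714e+00 1.459e+00] p [-0.1606  0.9333  0.5293] f [ 0.12  0.07 -0.39] w 0.997
X [-0.19   0.893  0.408] Y [0.981 0.188 0.045] Z [-0.037  0.409 -0.912] tilt 24.21
```

>>> {"fn": "servo_tool", "kwargs": {
  "steps": [
    [[0.039,-0.014,0,0,1],[0.039,-0.014,0,0,1],[0.039,-0.014,0,0,1],[0.039,-0.014,0,0,1],[0.039,-0.014,0,0,1]]
  ]
}}

```text
t: 6.08
ee_pos: [-0.2304, 0.9523, 0.5697]
eef_rot: [-0.207, 0.607, 0.741, 0.2]
contact_force: [-0.2, -0.8, 0.5]
grip_width: 0.996
```

>>> {"fn": "servo_tool", "kwargs": {
  "steps": [
    [[0.039,-0.014,0,0,1],[0.039,-0.014,0,0,1],[0.041,0,0,0,1],[0.041,0,0,0,1],[0.041,0,0,0,1]]
  ]
}}

```text
t: 6.5
ee_pos: [-0.2606, 0.9672, 0.6239]
eef_rot: [-0.269, 0.586, 0.725, 0.243]
contact_force: [-0.5, -0.0, -0.5]
grip_width: 0.999
```

```bash
python3 st.py
```

```text
t 6.5 j [ 1.763  0.866  0.088 -0.025  1.446  1.547] p [-0.2606  0.9672  0.6239] f [-0.51 -0.02 -0.52] w 0.999
X [-0.168  0.719  0.674] Y [0.98  0.194 0.037] Z [-0.104  0.667 -0.737] tilt 42.49
```

>>> {"fn": "servo_tool", "kwargs": {
  "steps": [
    [[0.041,0,0,0,1],[0.041,0,0,0,1],[0.041,0,0,0,1],[0.041,0,0,0,1],[0.041,0,0,0,1]]
  ]
}}

```text
t: 6.92
ee_pos: [-0.2537, 0.9797, 0.6901]
eef_rot: [-0.325, 0.566, 0.702, 0.285]
contact_force: [0.2, 0.2, -0.4]
grip_width: 0.999
```

>>> {"fn": "servo_tool", "kwargs": {
  "steps": [
    [[0.041,0,0,0,1],[0.041,0,0,0,1],[0.041,0,0,0,1],[0.041,0,0,0,1],[0.041,0,0,0,1]]
  ]
}}

```text
t: 7.33
ee_pos: [-0.2469, 0.9762, 0.7653]
eef_rot: [-0.376, 0.544, 0.677, 0.323]
contact_force: [0.0, 0.0, -0.4]
grip_width: 1.003
```

```bash
python3 st.py
```

```text
t 7.33 j [1.735 0.773 0.089 0.018 1.242 1.521] p [-0.2469  0.9762  0.7653] f [ 0.01  0.01 -0.36] w 1.003
X [-0.126  0.493  0.861] Y [0.979 0.2   0.029] Z [-0.158  0.847 -0.508] tilt 59.45
```

```bash
python3 - <<'E'
from h import *
f=load('top1');im=f['frame'].astype(int)
sub=im[125:235,275:350];mx=sub.max(2);mn=sub.min(2)
steel=((mx-mn<28)&(mx>60)).astype(np.uint8)
n,l,s,c=cv2.connectedComponentsWithStats(steel);print(s)
k=1+np.argmax(s[1:,4]);
ys,xs=np.nonzero(steel);
# world points of steel at z=.02, fit rect
pts=np.array([onz(f,x+275,y+125,.02)[:2] for y,x in zip(ys,xs)],np.float32)
m=np.median(pts,0);pts=pts[np.linalg.norm(pts-m,axis=1)<.12]
print('steel rect',cv2.minAreaRect(pts*1000))
dark=((sub[:,:,0]<90)&(mx-mn>15)&(sub[:,:,2]<45)).astype(np.uint8)
n,l,s,c=cv2.connectedComponentsWithStats(dark);print(s,c)
for i in range(1,n):
    if s[i,4]>20:
        yy,xx=np.nonzero(l==i)
        p=np.array([onz(f,x+275,y+125,.078)[:2] for y,x in zip(yy,xx)],np.float32)
        print('handle top',p.mean(0),cv2.minAreaRect(p*1000))
g=load('side1');im=g['frame'];c=im[150:215,215:315];cv2.imwrite('pics/chside.png',cv2.resize(c,None,fx=7,fy=7,interpolation=2)[:,:,::-1])
E
```

```text
[[   0    0   75  110 7664]
 [  27   24   24   65  565]
 [  33   30    2    3    5]
 [  33   37    2    3    4]
 [  35   44    3    2    5]
 [  38   56    2    4    7]]
steel rect ((558.57958984375, -185.76748657226562), (179.19607543945312, 36.2328987121582), 8.831774711608887)
[[   0    0   75  110 8230]
 [  33   53    9    4   19]
 [  44   54    1    1    1]] [[37.00145808 54.49878493]
 [36.         55.05263158]
 [44.         54.        ]]
```

View pics/chside.png

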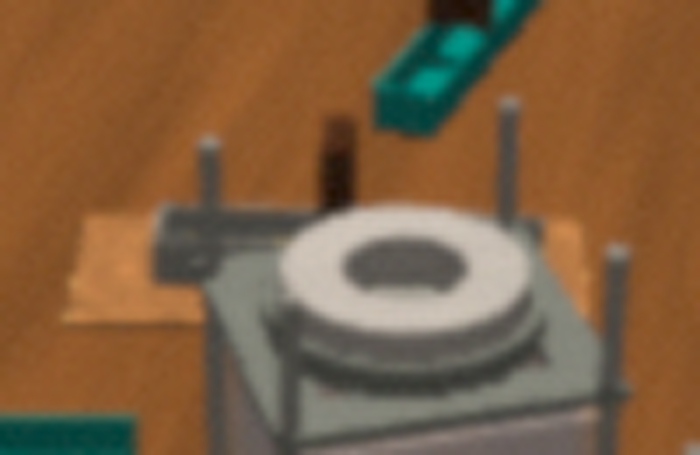

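```bash
cat > go.py <<'E'
import sys
from h import *
from scipy.spatial.transform import Rotation as R
t=np.array([float(a) for a in sys.argv[1:4]]); step=float(sys.argv[4]) if len(sys.argv)>4 else .039
s=sensors.get_state(); q=s['eef_rot']; M=R.from_quat([q[1],q[2],q[3],q[0]]).as_matrix()
d=t-s['ee_pos']; L=np.linalg.norm(d); c=M.T@d; n=max(1,int(np.ceil(L/step)))
print('t',round(s['t'],2),'p',np.round(s['ee_pos'],4),'dist',L.round(4),'rows',n,'per row',(c/n).round(4),'total',c.round(4))
print('j',np.round(s['joint_positions'],3),'X',M[:,0].round(3),'Y',M[:,1].round(3),'Z',M[:,2].round(3),'f',np.round(s['contact_force'],2),'w',round(s['grip_width'],3))
E
python3 go.py .45 .35 .55
```

```text
t 7.33 p [-0.2469  0.9762  0.7653] dist 0.9613 rows 25 per row [-0.0233  0.022  -0.0212] total [-0.5822  0.551  -0.5307]
j [1.735 0.773 0.089 0.018 1.242 1.521] X [-0.126  0.493  0.861] Y [0.979 0.2   0.029] Z [-0.158  0.847 -0.508] f [ 0.01  0.01 -0.36] w 1.003
```

>>> {"fn": "servo_tool", "kwargs": {
  "steps": [
    [[-0.0235,0.022,-0.0215,-0.03,1],[-0.0235,0.022,-0.0215,0,1],[-0.0235,0.022,-0.0215,0,1],[-0.0235,0.022,-0.0215,0,1],[-0.0235,0.022,-0.0215,0,1]]
  ]
}}

```text
t: 7.75
ee_pos: [-0.1354, 0.8781, 0.7323]
eef_rot: [-0.378, 0.534, 0.682, 0.327]
contact_force: [0.1, 0.8, 1.1]
grip_width: 1.002
```

```bash
python3 go.py .45 .35 .55
```

```text
t 7.75 p [-0.1354  0.8781  0.7323] dist 0.8093 rows 21 per row [-0.0236  0.0214 -0.0217] total [-0.4957  0.4494 -0.4552]
j [1.58  0.232 0.92  0.195 0.959 1.316] X [-0.144  0.48   0.865] Y [0.976 0.216 0.043] Z [-0.166  0.85  -0.5  ] f [0.15 0.83 1.08] w 1.002
```

>>> {"fn": "servo_tool", "kwargs": {
  "steps": [
    [[-0.0235,0.0215,-0.0215,0.05,1],[-0.0235,0.0215,-0.0215,0,1],[-0.0235,0.0215,-0.0215,0,1],[-0.0235,0.0215,-0.0215,0,1],[-0.0235,0.0215,-0.0215,0,1]]
  ]
}}

```text
t: 8.17
ee_pos: [0.0041, 0.7402, 0.6879]
eef_rot: [-0.39, 0.549, 0.666, 0.322]
contact_force: [1.2, -0.3, 0.0]
grip_width: 0.998
```

>>> {"fn": "servo_tool", "kwargs": {
  "steps": [
    [[-0.0235,0.0215,-0.0215,0,1],[-0.0235,0.0215,-0.0215,0,1],[-0.0235,0.0215,-0.0215,0,1],[-0.0235,0.0215,-0.0215,0,1],[-0.0235,0.0215,-0.0215,0,1]]
  ]
}}

```text
t: 8.58
ee_pos: [0.1407, 0.603, 0.6425]
eef_rot: [-0.392, 0.544, 0.664, 0.33]
contact_force: [0.7, 0.4, -0.9]
grip_width: 1.002
```

```bash
python3 go.py .45 .35 .55
```

```text
t 8.58 p [0.1407 0.603  0.6425] dist 0.4102 rows 11 per row [-0.0209  0.0231 -0.0204] total [-0.2301  0.2546 -0.2247]
j [ 0.85  -0.407  1.699  0.851  1.169  0.592] X [-0.101  0.465  0.88 ] Y [0.982 0.19  0.012] Z [-0.161  0.865 -0.476] f [ 0.74  0.37 -0.89] w 1.002
```

>>> {"fn": "servo_tool", "kwargs": {
  "steps": [
    [[-0.021,0.023,-0.0205,0,1],[-0.021,0.023,-0.0205,0,1],[-0.021,0.023,-0.0205,0,1],[-0.021,0.023,-0.0205,0,1],[-0.021,0.023,-0.0205,0,1]]
  ]
}}

```text
t: 9.0
ee_pos: [0.2833, 0.4787, 0.6052]
eef_rot: [-0.39, 0.54, 0.664, 0.339]
contact_force: [0.5, 0.1, 0.0]
grip_width: 0.997
```

```bash
python3 go.py .585 -.30 .32
```

```text
t 9.0 p [0.2833 0.4787 0.6052] dist 0.8825 rows 23 per row [-0.0278  0.0062 -0.0257] total [-0.6395  0.1426 -0.5911]
j [ 0.363 -0.409  1.774  1.056  1.502  0.239] X [-0.112  0.454  0.884] Y [0.982 0.187 0.029] Z [-0.152  0.871 -0.467] f [0.54 0.06 0.01] w 0.997
```

>>> {"fn": "servo_tool", "kwargs": {
  "steps": [
    [[-0.028,0.006,-0.0255,0.03,1],[-0.028,0.006,-0.0255,0,1],[-0.028,0.006,-0.0255,0,1],[-0.028,0.006,-0.0255,0,1],[-0.028,0.006,-0.0255,0,1]]
  ]
}}

```text
t: 9.42
ee_pos: [0.348, 0.3008, 0.5428]
eef_rot: [-0.39, 0.55, 0.656, 0.339]
contact_force: [1.0, 0.0, -0.6]
grip_width: 1.002
```

>>> {"fn": "servo_tool", "kwargs": {
  "steps": [
    [[-0.028,0.006,-0.0255,0,1],[-0.028,0.006,-0.0255,0,1],[-0.028,0.006,-0.0255,0,1],[-0.028,0.006,-0.0255,0,1],[-0.028,0.006,-0.0255,0,1]]
  ]
}}

```text
t: 9.83
ee_pos: [0.4091, 0.1212, 0.4797]
eef_rot: [-0.383, 0.55, 0.657, 0.344]
contact_force: [1.2, -0.3, -0.0]
grip_width: 1.002
```

>>> {"fn": "servo_tool", "kwargs": {
  "steps": [
    [[-0.028,0.006,-0.0255,0,1],[-0.028,0.006,-0.0255,0,1],[-0.028,0.006,-0.0255,0,1],[-0.028,0.006,-0.0255,0,1],[-0.028,0.006,-0.0255,0,1]]
  ]
}}

```text
t: 10.25
ee_pos: [0.4712, -0.0599, 0.4168]
eef_rot: [-0.375, 0.552, 0.659, 0.346]
contact_force: [0.8, 1.5, 0.7]
grip_width: 1.001
```

```bash
python3 go.py .585 -.30 .32
```

```text
t 10.25 p [ 0.4712 -0.0599  0.4168] dist 0.2828 rows 8 per row [-0.0262  0.009  -0.0219] total [-0.2096  0.0722 -0.1755]
j [-0.707  0.169  1.586  0.785  2.155 -0.707] X [-0.109  0.468  0.877] Y [0.988 0.15  0.043] Z [-0.112  0.871 -0.479] f [0.76 1.54 0.69] w 1.001
```

>>> {"fn": "servo_tool", "kwargs": {
  "steps": [
    [[-0.026,0.009,-0.022,0.045,1],[-0.026,0.009,-0.022,0,1],[-0.026,0.009,-0.022,0,1],[-0.026,0.009,-0.022,0,1],[-0.026,0.009,-0.022,0,1]]
  ]
}}

```text
t: 10.67
ee_pos: [0.5411, -0.2215, 0.3547]
eef_rot: [-0.376, 0.57, 0.647, 0.338]
contact_force: [0.1, 0.3, 0.8]
grip_width: 1.001
```

```bash
python3 go.py .58 -.31 .128
```

```text
t 10.67 p [ 0.5411 -0.2215  0.3547] dist 0.2464 rows 7 per row [-0.0347  0.0037  0.0043] total [-0.2432  0.0259  0.0299]
j [-0.812  0.565  1.193  0.71   2.209 -0.758] X [-0.067  0.483  0.873] Y [0.993 0.121 0.009] Z [-0.101  0.867 -0.488] f [0.13 0.31 0.81] w 1.001
```

>>> {"fn": "servo_tool", "kwargs": {
  "steps": [
    [[-0.0345,0.004,0.004,0.01,1],[-0.0345,0.004,0.004,0,1],[-0.0345,0.004,0.004,0,1],[-0.0345,0.004,0.004,0,1],[-0.0345,0.004,0.004,0,1]]
  ]
}}

```text
t: 11.08
ee_pos: [0.5755, -0.2973, 0.1947]
eef_rot: [-0.365, 0.577, 0.649, 0.337]
contact_force: [-0.3, -0.7, -0.1]
grip_width: 0.999
```

```bash
python3 go.py .58 -.30 .128
```

```text
t 11.08 p [ 0.5755 -0.2973  0.1947] dist 0.0669 rows 2 per row [-0.0296  0.0015  0.0155] total [-0.0591  0.0031  0.0311]
j [-0.847  0.879  1.014  0.623  2.099 -0.892] X [-0.068  0.502  0.862] Y [0.994 0.108 0.016] Z [-0.085  0.858 -0.506] f [-0.28 -0.71 -0.06] w 0.999
```

>>> {"fn": "servo_tool", "kwargs": {
  "steps": [
    [[-0.03,0.0015,0.015,0.02,1],[-0.03,0.0015,0.015,0,1],[0,0,0,0,1]]
  ]
}}

```text
t: 11.33
ee_pos: [0.579, -0.3035, 0.1168]
eef_rot: [-0.369, 0.586, 0.641, 0.333]
contact_force: [-0.1, 0.8, -2.1]
grip_width: 0.996
```

```bash
python3 go.py .564 -.190 .063; python3 -c "
from h import *
snap('wrist','w1');snap('side','s2')"
```

```text
t 11.33 p [ 0.579  -0.3035  0.1168] dist 0.1265 rows 4 per row [ 0.0029 -0.001   0.0315] total [ 0.0115 -0.0042  0.1259]
j [-0.85   0.988  0.989  0.598  2.029 -0.921] X [-0.042  0.505  0.862] Y [ 0.996  0.092 -0.006] Z [-0.082  0.858 -0.507] f [-0.11  0.77 -2.09] w 0.996
```

View pics/w1.png

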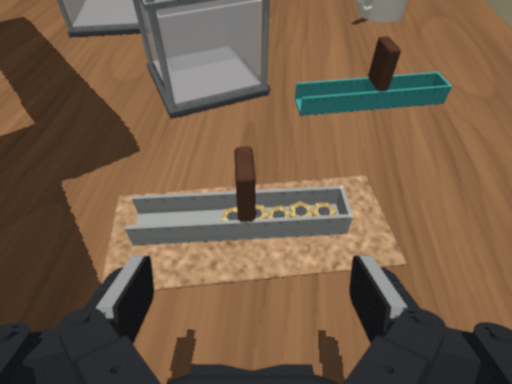

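View pics/s2.png

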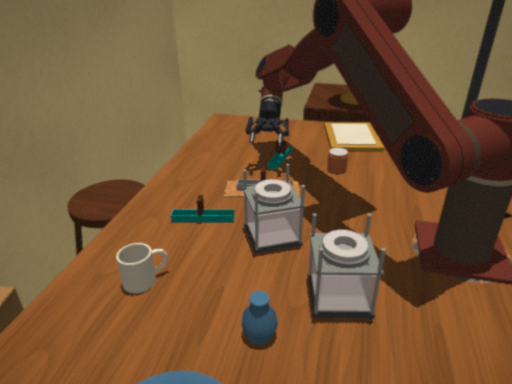

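>>> {"fn": "servo_tool", "kwargs": {
  "steps": [
    [[0.003,-0.001,0.03,0,1],[0.003,-0.001,0.03,0,1],[0.003,-0.001,0.03,0,1],[0.002,-0.001,0.02,0,1],[0.001,0,0.01,0,1]]
  ]
}}

```text
t: 11.85
ee_pos: [0.5738, -0.2012, 0.0909]
eef_rot: [-0.35, 0.585, 0.65, 0.335]
contact_force: [-0.3, 0.2, -1.0]
grip_width: 0.999
```

```bash
python3 go.py .564 -.190 .063; python3 -c "
from h import *
snap('wrist','w2')"
```

```text
t 11.85 p [ 0.5738 -0.2012  0.0909] dist 0.0316 rows 1 per row [-0.017  -0.0094  0.0249] total [-0.017  -0.0094  0.0249]
j [-0.767  0.845  1.273  0.626  1.838 -0.969] X [-0.069  0.526  0.847] Y [0.996 0.09  0.025] Z [-0.063  0.845 -0.53 ] f [-0.33  0.24 -0.98] w 0.999
```

View pics/w2.png

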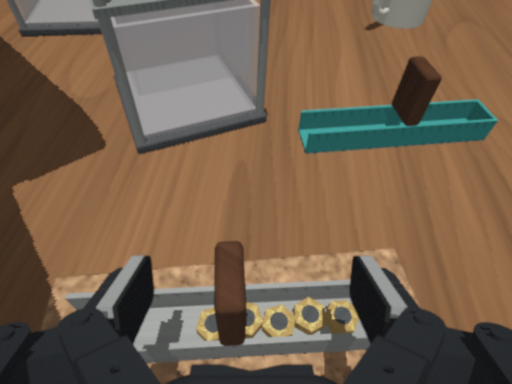

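>>> {"fn": "servo_tool", "kwargs": {
  "steps": [
    [[-0.009,-0.005,0.012,0.03,1],[-0.009,-0.005,0.012,0,1],[0,0,0,0,1]]
  ]
}}

```text
t: 12.15
ee_pos: [0.566, -0.1927, 0.0672]
eef_rot: [-0.351, 0.595, 0.644, 0.329]
contact_force: [-0.3, 0.7, -1.2]
grip_width: 0.997
```

```bash
python3 go.py .564 -.190 .063
```

```text
t 12.15 p [ 0.566  -0.1927  0.0672] dist 0.0054 rows 1 per row [-0.0021 -0.0019  0.0046] total [-0.0021 -0.0019  0.0046]
j [-0.765  0.851  1.311  0.618  1.792 -0.971] X [-0.045  0.536  0.843] Y [0.997 0.075 0.006] Z [-0.06   0.841 -0.538] f [-0.33  0.74 -1.23] w 0.997
```

>>> {"fn": "servo_tool", "kwargs": {
  "steps": [
    [[-0.002,-0.002,0.005,0.007,1],[0,0,0,0,0],[0,0,0,0,0],[0,0,0,0,0],[0,0,0,0,0]]
  ],
  "force": 80
}}

```text
t: 12.57
ee_pos: [0.5639, -0.1927, 0.0624]
eef_rot: [-0.351, 0.599, 0.64, 0.328]
contact_force: [-0.2, -0.3, -0.1]
grip_width: 0.452
```

```bash
python3 go.py .564 -.190 .063
```

```text
t 12.57 p [ 0.5639 -0.1927  0.0624] dist 0.0028 rows 1 per row [0.002  0.0003 0.002 ] total [0.002  0.0003 0.002 ]
j [-0.768  0.854  1.318  0.617  1.783 -0.969] X [-0.036  0.537  0.843] Y [0.998 0.067 0.   ] Z [-0.056  0.841 -0.538] f [-0.16 -0.34 -0.14] w 0.452
```

>>> {"fn": "servo_tool", "kwargs": {
  "steps": [
    [[0,0,0,0,0],[0,0,0,0,0],[0,0,0,0,0],[0,0,0,0,0],[0,0,0,0,0]]
  ]
}}

```text
t: 12.98
ee_pos: [0.5641, -0.1935, 0.0626]
eef_rot: [-0.351, 0.599, 0.64, 0.328]
contact_force: [-0.2, -0.3, 0.1]
grip_width: 0.155
```

```bash
python3 go.py .564 -.190 .063; python3 -c "
from h import *
snap('wrist','w3')"
```

```text
t 12.98 p [ 0.5641 -0.1935  0.0626] dist 0.0035 rows 1 per row [0.0022 0.0001 0.0027] total [0.0022 0.0001 0.0027]
j [-0.769  0.854  1.316  0.617  1.784 -0.969] X [-0.036  0.537  0.843] Y [0.998 0.066 0.   ] Z [-0.056  0.841 -0.538] f [-0.21 -0.31  0.12] w 0.155
```

View pics/w3.png

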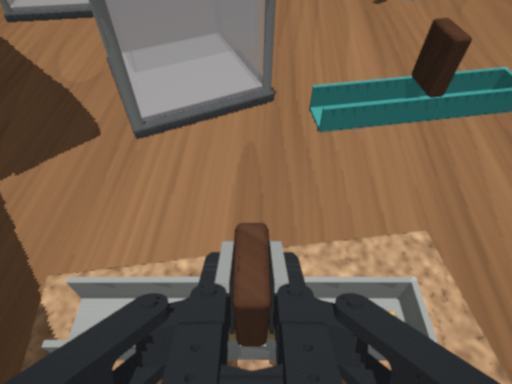

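>>> {"fn": "servo_tool", "kwargs": {
  "steps": [
    [[0.008,0,-0.005,0.02,0],[0.015,0,-0.01,0.01,0],[0.02,0,-0.013,0.01,0],[0.02,0,-0.013,0,0],[0.02,0,-0.013,0,0]]
  ]
}}

```text
t: 13.45
ee_pos: [0.5636, -0.1917, 0.1584]
eef_rot: [-0.363, 0.614, 0.625, 0.319]
contact_force: [-0.5, 0.1, -2.7]
grip_width: 0.154
```

```bash
python3 go.py .567 -.17 .28 .025; python3 -c "
from h import *
snap('wrist','w4')"
```

```text
t 13.45 p [ 0.5636 -0.1917  0.1584] dist 0.1236 rows 5 per row [ 0.0229 -0.0003 -0.0094] total [ 0.1144 -0.0014 -0.0468]
j [-0.767  0.718  1.329  0.637  1.891 -0.84 ] X [0.017 0.535 0.845] Y [ 0.998  0.043 -0.047] Z [-0.062  0.844 -0.533] f [-0.46  0.14 -2.73] w 0.154
```

View pics/w4.png

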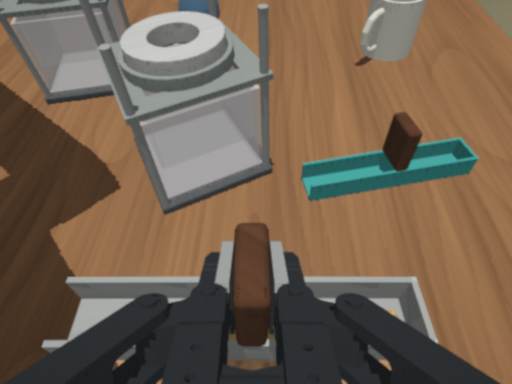

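>>> {"fn": "servo_tool", "kwargs": {
  "steps": [
    [[0.023,0,-0.0095,0,0],[0.023,0,-0.0095,0,0],[0.023,0,-0.0095,0,0],[0.023,0,-0.0095,0,0],[0.023,0,0,0,0]]
  ]
}}

```text
t: 13.92
ee_pos: [0.568, -0.1636, 0.2852]
eef_rot: [-0.359, 0.615, 0.626, 0.318]
contact_force: [0.5, -0.6, -2.8]
grip_width: 0.153
```

```bash
python3 go.py .577 .045 .28 .025
```

```text
t 13.92 p [ 0.568  -0.1636  0.2852] dist 0.2088 rows 9 per row [0.0121 0.002  0.0197] total [0.1086 0.0178 0.1775]
j [-0.734  0.538  1.334  0.699  2.003 -0.701] X [0.015 0.541 0.841] Y [ 0.998  0.041 -0.044] Z [-0.058  0.84  -0.539] f [ 0.47 -0.64 -2.77] w 0.153
```

>>> {"fn": "servo_tool", "kwargs": {
  "steps": [
    [[0.012,0.002,0.0195,0,0],[0.012,0.002,0.0195,0,0],[0.012,0.002,0.0195,0,0],[0.012,0.002,0.0195,0,0],[0.012,0.002,0.0195,0,0]]
  ]
}}

```text
t: 14.33
ee_pos: [0.5749, -0.0489, 0.2909]
eef_rot: [-0.351, 0.617, 0.629, 0.319]
contact_force: [0.3, -0.1, -2.8]
grip_width: 0.153
```

```bash
python3 go.py .577 .045 .28 .025
```

```text
t 14.33 p [ 0.5749 -0.0489  0.2909] dist 0.0946 rows 4 per row [0.0107 0.0014 0.021 ] total [0.0427 0.0058 0.0842]
j [-0.598  0.399  1.507  0.767  1.875 -0.631] X [0.006 0.551 0.834] Y [ 0.999  0.036 -0.031] Z [-0.047  0.833 -0.551] f [ 0.34 -0.08 -2.81] w 0.153
```

>>> {"fn": "servo_tool", "kwargs": {
  "steps": [
    [[0.0105,0.0015,0.021,0,0],[0.0105,0.0015,0.021,0,0],[0.0105,0.0015,0.021,0,0],[0.0105,0.0015,0.021,0,0],[0,0,0,0,0]]
  ]
}}

```text
t: 14.75
ee_pos: [0.5752, 0.0525, 0.2805]
eef_rot: [-0.35, 0.616, 0.631, 0.318]
contact_force: [-0.5, -0.3, -3.8]
grip_width: 0.152
```

```bash
python3 go.py .577 .045 .28 .025; python3 -c "
from h import *
snap('top','t4');snap('side','s4')
im=load('t4')['frame'][150:270,160:320];cv2.imwrite('pics/t4c.png',cv2.resize(im,None,fx=5,fy=5,interpolation=2)[:,:,::-1])
im=load('s4')['frame'][100:260,200:360];cv2.imwrite('pics/s4c.png',cv2.resize(im,None,fx=3.7,fy=3.7,interpolation=2)[:,:,::-1])"
```

```text
t 14.75 p [0.5752 0.0525 0.2805] dist 0.0077 rows 1 per row [-0.0046  0.0015 -0.006 ] total [-0.0046  0.0015 -0.006 ]
j [-0.459  0.321  1.626  0.826  1.752 -0.572] X [0.003 0.554 0.832] Y [ 0.999  0.04  -0.03 ] Z [-0.05   0.831 -0.553] f [-0.53 -0.3  -3.81] w 0.152
```

View pics/t4c.png

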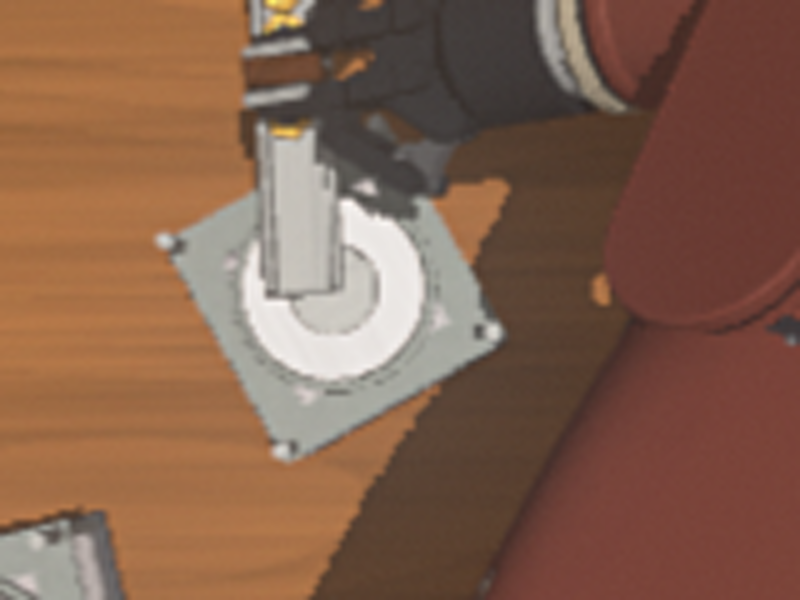

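View pics/s4c.png

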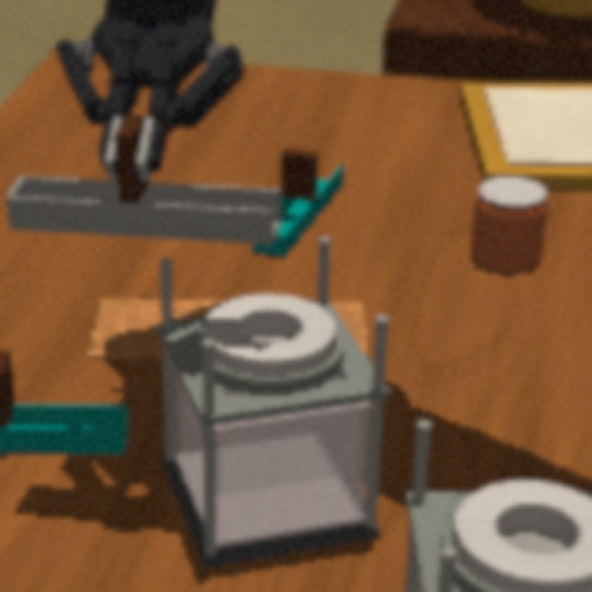

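```bash
python3 - <<'E'
from h import *
T=load('t4');S=load('s4')
print('nose',onz(T,220,208.6,.227))
for z in (.2,.22,.24): print(z,onz(S,269.7,165.7,z).round(4))
# throat in top: whole collar before
T1=load('top1'); im=T1['frame'][165:250,185:270].astype(np.uint8)
g=im.min(2); _,b=cv2.threshold(g,185,255,0)
cs,_=cv2.findContours(b,cv2.RETR_EXTERNAL,cv2.CHAIN_APPROX_NONE); c=max(cs,key=cv2.contourArea)
e=cv2.fitEllipse(c);print(e, onz(T1,e[0][0]+185,e[0][1]+165,.15), onz(T1,e[0][0]+185,e[0][1]+165,.16))
p=np.array([onz(T1,x+185,y+165,.15)[:2] for x,y in c[:,0]],np.float32);print(cv2.minEnclosingCircle(p))
E
```

```text
nose [0.4776226  0.05783023 0.227     ]
0.2 [0.4957 0.0224 0.2   ]
0.22 [0.4876 0.0607 0.22  ]
0.24 [0.4796 0.099  0.24  ]
((41.083229064941406, 42.189815521240234), (34.20432662963867, 34.463863372802734), 30.356904983520508) [0.48419476 0.04847498 0.15      ] [0.48374005 0.04782343 0.16      ]
((0.4840012490749359, 0.047900911420583725), 0.04454217851161957)
```

```bash
python3 go.py .580 .0435 .228 .02
```

```text
t 14.85 p [0.5759 0.0497 0.2809] dist 0.0534 rows 3 per row [-0.0158  0.0018  0.008 ] total [-0.0474  0.0054  0.024 ]
j [-0.463  0.322  1.623  0.824  1.754 -0.573] X [0.003 0.555 0.832] Y [ 0.999  0.038 -0.029] Z [-0.048  0.831 -0.555] f [ 0.05 -0.93 -3.67] w 0.154
```

>>> {"fn": "servo_tool", "kwargs": {
  "steps": [
    [[-0.016,0.002,0.0075,-0.03,0],[-0.016,0.002,0.0075,0,0],[-0.016,0.002,0.0075,0,0],[0,0,0,0,0]]
  ]
}}

```text
t: 15.18
ee_pos: [0.5832, 0.0381, 0.2278]
eef_rot: [-0.34, 0.607, 0.641, 0.323]
contact_force: [-0.4, -0.0, -3.8]
grip_width: 0.153
```

```bash
python3 go.py .580 .042 .218 .02; python3 -c "
from h import *
snap('top','t5');snap('side','s5')
im=load('t5')['frame'][150:270,160:320];cv2.imwrite('pics/t5c.png',cv2.resize(im,None,fx=5,fy=5,interpolation=2)[:,:,::-1])
im=load('s5')['frame'][100:260,200:360];cv2.imwrite('pics/s5c.png',cv2.resize(im,None,fx=3.7,fy=3.7,interpolation=2)[:,:,::-1])"
```

```text
t 15.18 p [0.5832 0.0381 0.2278] dist 0.011 rows 1 per row [-0.0058 -0.003   0.0089] total [-0.0058 -0.003   0.0089]
j [-0.474  0.404  1.624  0.808  1.698 -0.674] X [-0.03   0.558  0.829] Y [0.999 0.053 0.001] Z [-0.043  0.828 -0.559] f [-0.37 -0.   -3.78] w 0.153
```

View pics/t5c.png

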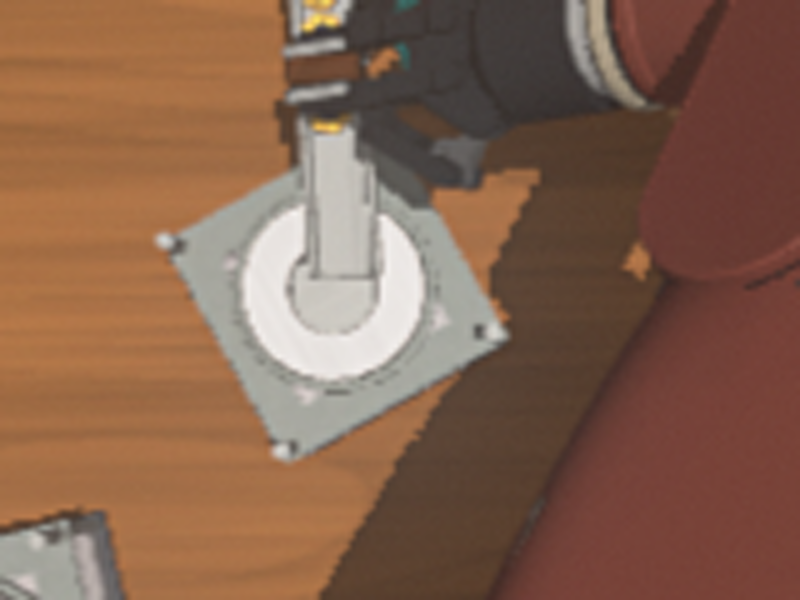

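View pics/s5c.png

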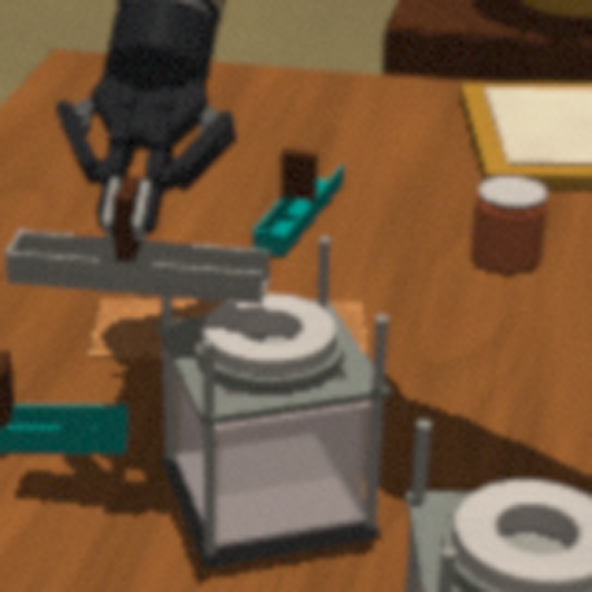

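```bash
python3 - <<'E'
from h import *
T=load('t5');print(onz(T,229,205.4,.172))
E
python3 go.py .579 .047 .216 .02
```

```text
[0.48748734 0.03978622 0.172     ]
t 15.28 p [0.584  0.0383 0.231 ] dist 0.0181 rows 1 per row [-0.0074 -0.0046  0.0158] total [-0.0074 -0.0046  0.0158]
j [-0.474  0.401  1.622  0.81   1.7   -0.672] X [-0.033  0.558  0.829] Y [0.999 0.053 0.004] Z [-0.042  0.828 -0.559] f [-0.67 -0.23 -1.79] w 0.151
```

>>> {"fn": "servo_tool", "kwargs": {
  "steps": [
    [[-0.004,-0.0025,0.008,0,0],[-0.004,-0.0025,0.008,0,0],[0,0,0,0,0]]
  ]
}}

```text
t: 15.53
ee_pos: [0.5794, 0.046, 0.2164]
eef_rot: [-0.338, 0.607, 0.641, 0.325]
contact_force: [0.4, -0.4, -2.9]
grip_width: 0.155
```

```bash
python3 go.py .579 .0465 .212 .02
```

```text
t 15.53 p [0.5794 0.046  0.2164] dist 0.0044 rows 1 per row [-0.0033 -0.0004  0.0029] total [-0.0033 -0.0004  0.0029]
j [-0.467  0.403  1.65   0.812  1.672 -0.691] X [-0.034  0.558  0.829] Y [0.999 0.051 0.007] Z [-0.038  0.828 -0.559] f [ 0.44 -0.35 -2.93] w 0.155
```

>>> {"fn": "servo_tool", "kwargs": {
  "steps": [
    [[-0.0017,0,0.0011,0,0],[-0.0017,0,0.0011,0,0],[0,0,0,0,0]]
  ]
}}

```text
t: 15.78
ee_pos: [0.5792, 0.0465, 0.2127]
eef_rot: [-0.338, 0.607, 0.642, 0.326]
contact_force: [-0.3, -0.6, -3.0]
grip_width: 0.156
```

>>> {"fn": "servo_tool", "kwargs": {
  "steps": [
    [[-0.0017,0,0.0011,0,0],[-0.0017,0,0.0011,0,0],[0,0,0,0,0]]
  ]
}}

```text
t: 16.03
ee_pos: [0.5797, 0.0465, 0.2094]
eef_rot: [-0.338, 0.606, 0.642, 0.326]
contact_force: [-0.9, 1.2, -1.5]
grip_width: 0.155
```

>>> {"fn": "servo_tool", "kwargs": {
  "steps": [
    [[-0.0017,0,0.0011,0,0],[0,0,0,0,0]]
  ]
}}

```text
t: 16.2
ee_pos: [0.5799, 0.0465, 0.2079]
eef_rot: [-0.338, 0.606, 0.642, 0.326]
contact_force: [-0.8, -0.2, -2.2]
grip_width: 0.151
```

>>> {"fn": "servo_tool", "kwargs": {
  "steps": [
    [[-0.0014,0,0.0009,0,0],[-0.0014,0,0.0009,0,0],[0,0,0,0,0]]
  ]
}}

```text
t: 16.45
ee_pos: [0.5801, 0.0465, 0.2054]
eef_rot: [-0.338, 0.606, 0.642, 0.327]
contact_force: [-1.0, -0.5, -0.2]
grip_width: 0.153
```

```bash
cat > fz.py <<'E'
from h import *
from scipy.spatial.transform import Rotation as R
s=sensors.get_state(); q=s['eef_rot']; M=R.from_quat([q[1],q[2],q[3],q[0]]).as_matrix()
# chute frame: x=Y0; report pitch etc given grip with tool y=chute x, chute z = level vector at a0
print('t',round(s['t'],2),'p',np.round(s['ee_pos'],4),'f',np.round(s['contact_force'],2),'tq',np.round(s['torque'],3),'j6',round(s['joint_positions'][5],3))
print('X',M[:,0].round(3),'Y',M[:,1].round(3),'Z',M[:,2].round(3),'pitch',np.degrees(np.arcsin(M[2,1])).round(2),'head',np.degrees(np.arctan2(M[1,1],M[0,1])).round(2))
E
python3 fz.py
```

```text
t 16.45 p [0.5801 0.0465 0.2054] f [-0.96 -0.51 -0.21] tq [-0.369  0.322  0.109] j6 -0.708
X [-0.038  0.557  0.83 ] Y [0.999 0.053 0.01 ] Z [-0.038  0.829 -0.558] pitch 0.58 head 3.01
```

>>> {"fn": "servo_tool", "kwargs": {
  "steps": [
    [[-0.0014,0,0.0009,0,0],[-0.0014,0,0.0009,0,0],[0,0,0,0,0]]
  ]
}}

```text
t: 16.7
ee_pos: [0.5802, 0.0465, 0.2028]
eef_rot: [-0.338, 0.605, 0.642, 0.327]
contact_force: [-0.7, -0.2, 2.0]
grip_width: 0.158
```

```bash
python3 fz.py
```

```text
t 16.7 p [0.5802 0.0465 0.2028] f [-0.7  -0.21  1.99] tq [-0.175  0.467  0.104] j6 -0.712
X [-0.038  0.556  0.83 ] Y [0.999 0.053 0.011] Z [-0.038  0.83  -0.557] pitch 0.61 head 3.03
```

>>> {"fn": "servo_tool", "kwargs": {
  "steps": [
    [[0,0,0,0,0],[0,0,0,0,0]]
  ]
}}

```text
t: 16.87
ee_pos: [0.5802, 0.0465, 0.2031]
eef_rot: [-0.338, 0.605, 0.642, 0.327]
contact_force: [-1.1, -1.1, 1.9]
grip_width: 0.153
```

>>> {"fn": "servo_tool", "kwargs": {
  "steps": [
    [[0,0,0,0,0]]
  ]
}}

```text
t: 16.95
ee_pos: [0.5802, 0.0464, 0.2032]
eef_rot: [-0.338, 0.605, 0.642, 0.327]
contact_force: [-0.4, -0.4, 1.0]
grip_width: 0.152
```

>>> {"fn": "servo_tool", "kwargs": {
  "steps": [
    [[0,0,0,0,0]]
  ]
}}

```text
t: 17.03
ee_pos: [0.5802, 0.0465, 0.2032]
eef_rot: [-0.338, 0.605, 0.642, 0.327]
contact_force: [-0.8, -0.6, 1.7]
grip_width: 0.152
```

```bash
python3 fz.py; python3 -c "
from h import *
snap('side','s6');snap('wrist','w6')
im=load('s6')['frame'][100:260,200:360];cv2.imwrite('pics/s6c.png',cv2.resize(im,None,fx=3.7,fy=3.7,interpolation=2)[:,:,::-1])"
```

```text
t 17.03 p [0.5802 0.0465 0.2032] f [-0.75 -0.55  1.72] tq [-0.127  0.471  0.09 ] j6 -0.712
X [-0.038  0.555  0.831] Y [0.999 0.053 0.011] Z [-0.038  0.83  -0.557] pitch 0.62 head 3.04
```

View pics/s6c.png

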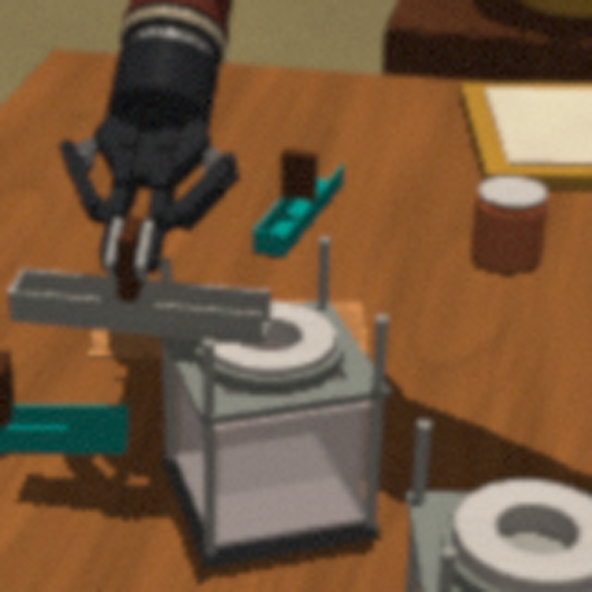

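View pics/w6.png

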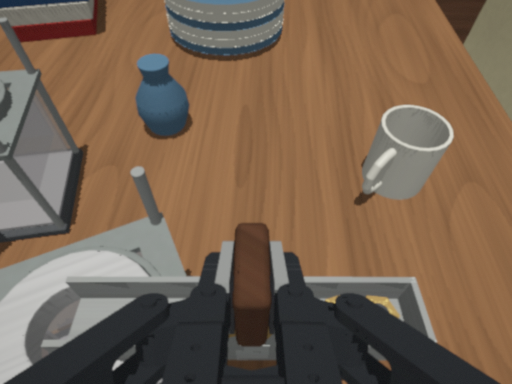

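```bash
cat > tip.py <<'E'
import sys,os,json
from h import *
from scipy.spatial.transform import Rotation as R
s=sensors.get_state(); q=s['eef_rot']; M=R.from_quat([q[1],q[2],q[3],q[0]]).as_matrix(); p=np.array(s['ee_pos'])
if not os.path.exists('tip.json'):
    cx=M[:,1]; cz=np.array([0,0,1])-cx[2]*cx; cz/=np.linalg.norm(cz); C=np.stack([cx,np.cross(cz,cx),cz],1)
    nose=np.array([.4842,.048,p[2]-.0596])
    zc=(nose+C@[.016,0,0])[2]
    json.dump(dict(Rct=(M.T@C).tolist(),v=(M.T@(nose-p)).tolist(),zc=zc),open('tip.json','w'))
D=json.load(open('tip.json'));Rct=np.array(D['Rct']);v=np.array(D['v']);zc=D['zc']
ax=np.array([.484,.048])
def pose(M,dz):
    C=M@Rct; h=C[:2,0]/np.linalg.norm(C[:2,0])
    cp=[C@[.016,y,0] for y in(.017,-.017)]
    mid=(cp[0]+cp[1])/2; z=zc+dz-min(c[2] for c in cp)
    nose=np.array([*(ax+.015*h-mid[:2]),z]); return nose-M@v
def info(M):
    C=M@Rct; return 'pitch %.1f bank %.1f head %.1f tilt %.1f'%(*np.degrees([np.arcsin(C[2,0]),np.arcsin(C[2,1]),np.arctan2(C[1,0],C[0,0]),np.arccos(C[2,2])]),)
dphi=float(sys.argv[1]);n=int(sys.argv[2]);dz=float(sys.argv[3])
print('t',round(s['t'],2),'p',p.round(4),'f',np.round(s['contact_force'],2),'j',np.round(s['joint_positions'],2),info(M))
print('pos err now (target-p, world)',(pose(M,dz)-p).round(4))
cur=p;Mc=M
for i in range(n):
    Mn=M@R.from_rotvec([0,0,dphi*(i+1)/n]).as_matrix(); t=pose(Mn,dz)
    print((Mc.T@(t-cur)).round(4).tolist(),round(dphi/n,3),'->',t.round(4),info(Mn)); cur=t;Mc=Mn
E
python3 tip.py -0.8 10 0
```

```text
t 17.13 p [0.5803 0.0464 0.2032] f [-2.23 -0.2   1.76] j [-0.47  0.42  1.65  0.81  1.66 -0.71] pitch 0.6 bank -0.0 head 3.0 tilt 0.6
pos err now (target-p, world) [-0.0012 -0.0001  0.    ]
[0.0067, -0.0051, 0.0005] -0.08 -> [0.5749 0.0503 0.2084] pitch 4.4 bank -0.1 head 5.6 tilt 4.4
[0.0067, -0.0039, 0.0005] -0.08 -> [0.5703 0.0541 0.2134] pitch 8.2 bank -0.4 head 8.2 tilt 8.2
[0.0068, -0.0038, 0.0005] -0.08 -> [0.5652 0.0576 0.2182] pitch 12.0 bank -0.8 head 10.8 tilt 12.0
[0.0068, -0.0038, 0.0005] -0.08 -> [0.5596 0.0609 0.2226] pitch 15.8 bank -1.5 head 13.5 tilt 15.8
[0.0069, -0.0038, 0.0005] -0.08 -> [0.5536 0.064  0.2267] pitch 19.5 bank -2.2 head 16.3 tilt 19.6
[0.007, -0.0038, 0.0005] -0.08 -> [0.5472 0.0668 0.2305] pitch 23.1 bank -3.2 head 19.3 tilt 23.4
[0.007, -0.0037, 0.0005] -0.08 -> [0.5405 0.0693 0.2339] pitch 26.8 bank -4.2 head 22.4 tilt 27.2
[0.0071, -0.0037, 0.0005] -0.08 -> [0.5334 0.0716 0.2369] pitch 30.3 bank -5.5 head 25.7 tilt 30.9
[0.0072, -0.0037, 0.0005] -0.08 -> [0.526  0.0736 0.2395] pitch 33.8 bank -6.8 head 29.2 tilt 34.6
[0.0072, -0.0036, 0.0005] -0.08 -> [0.5184 0.0753 0.2417] pitch 37.1 bank -8.3 head 33.1 tilt 38.3
```

>>> {"fn": "servo_tool", "kwargs": {
  "steps": [
    [[0.0033,-0.0022,0.0003,-0.04,0],[0.0033,-0.002,0.0003,-0.04,0],[0,0,0,0,0]]
  ],
  "force": 100
}}

```text
t: 17.38
ee_pos: [0.5762, 0.0502, 0.2085]
eef_rot: [-0.324, 0.578, 0.666, 0.342]
contact_force: [-0.8, -0.1, 1.5]
grip_width: 0.15
```

```bash
python3 tip.py -0.16 4 0
```

```text
t 17.38 p [0.5762 0.0502 0.2085] f [-0.8  -0.08  1.49] j [-0.46  0.41  1.67  0.82  1.66 -0.79] pitch 4.6 bank -0.1 head 5.6 tilt 4.6
pos err now (target-p, world) [-0.0016  0.0002  0.0002]
[0.0039, -0.0034, 0.0004] -0.04 -> [0.5724 0.0523 0.2113] pitch 6.5 bank -0.3 head 6.9 tilt 6.5
[0.0034, -0.0019, 0.0003] -0.04 -> [0.57   0.0541 0.2137] pitch 8.4 bank -0.4 head 8.2 tilt 8.4
[0.0034, -0.0019, 0.0002] -0.04 -> [0.5675 0.0559 0.2161] pitch 10.3 bank -0.6 head 9.5 tilt 10.3
[0.0034, -0.0019, 0.0002] -0.04 -> [0.5649 0.0577 0.2184] pitch 12.2 bank -0.9 head 10.9 tilt 12.2
```

Tracks well; force steady (~4.6 N net).

>>> {"fn": "servo_tool", "kwargs": {
  "steps": [
    [[0.0036,-0.0026,0.0003,-0.04,0],[0.0034,-0.002,0.0002,-0.04,0],[0.0034,-0.002,0.0002,-0.04,0]]
  ]
}}

```text
t: 17.63
ee_pos: [0.5688, 0.0552, 0.2157]
eef_rot: [-0.302, 0.538, 0.7, 0.361]
contact_force: [-0.2, -0.9, 1.5]
grip_width: 0.156
```

```bash
python3 tip.py -0.2 4 0
```

```text
t 17.63 p [0.5688 0.0552 0.2157] f [-0.19 -0.88  1.5 ] j [-0.46  0.38  1.69  0.82  1.66 -0.91] pitch 10.4 bank -0.7 head 9.5 tilt 10.4
pos err now (target-p, world) [-0.0014  0.0007  0.0005]
[0.0054, -0.0034, 0.0007] -0.05 -> [0.5641 0.0581 0.2191] pitch 12.8 bank -1.0 head 11.1 tilt 12.8
[0.0043, -0.0023, 0.0003] -0.05 -> [0.5606 0.0602 0.2219] pitch 15.1 bank -1.4 head 12.8 tilt 15.2
[0.0043, -0.0023, 0.0003] -0.05 -> [0.557  0.0621 0.2245] pitch 17.4 bank -1.9 head 14.6 tilt 17.5
[0.0044, -0.0023, 0.0003] -0.05 -> [0.5532 0.064  0.227 ] pitch 19.7 bank -2.4 head 16.3 tilt 19.9
```

>>> {"fn": "servo_tool", "kwargs": {
  "steps": [
    [[0.005,-0.0028,0.0005,-0.05,0],[0.0043,-0.0024,0.0003,-0.05,0],[0.0043,-0.0024,0.0003,-0.05,0]]
  ]
}}

```text
t: 17.88
ee_pos: [0.558, 0.0612, 0.2241]
eef_rot: [-0.272, 0.483, 0.739, 0.382]
contact_force: [-1.0, -1.1, 1.0]
grip_width: 0.149
```

```bash
python3 tip.py -0.2 4 0
```

```text
t 17.88 p [0.558  0.0612 0.2241] f [-0.99 -1.15  1.02] j [-0.46  0.34  1.72  0.82  1.66 -1.05] pitch 17.6 bank -2.0 head 14.6 tilt 17.7
pos err now (target-p, world) [-0.0014  0.0012  0.0007]
[0.006, -0.0031, 0.0009] -0.05 -> [0.5528 0.0643 0.2273] pitch 19.9 bank -2.6 head 16.4 tilt 20.1
[0.0044, -0.0023, 0.0003] -0.05 -> [0.5488 0.066  0.2296] pitch 22.2 bank -3.1 head 18.3 tilt 22.5
[0.0044, -0.0023, 0.0003] -0.05 -> [0.5447 0.0677 0.2319] pitch 24.5 bank -3.8 head 20.2 tilt 24.8
[0.0044, -0.0023, 0.0003] -0.05 -> [0.5405 0.0693 0.2339] pitch 26.7 bank -4.5 head 22.1 tilt 27.2
```

>>> {"fn": "servo_tool", "kwargs": {
  "steps": [
    [[0.0042,-0.0026,0.0008,-0.05,0],[0.0042,-0.0024,0.0005,-0.05,0],[0.0042,-0.0024,0.0004,-0.05,0]]
  ]
}}

```text
t: 18.13
ee_pos: [0.5461, 0.066, 0.2302]
eef_rot: [-0.24, 0.425, 0.775, 0.401]
contact_force: [-1.6, -0.7, 1.4]
grip_width: 0.154
```

```bash
python3 tip.py -0.2 4 0; python3 -c "
from h import *
snap('side','s7')
im=load('s7')['frame'][100:260,200:360];cv2.imwrite('pics/s7c.png',cv2.resize(im,None,fx=3.7,fy=3.7,interpolation=2)[:,:,::-1])"
```

```text
t 18.13 p [0.5461 0.066  0.2302] f [-1.56 -0.74  1.4 ] j [-0.46  0.3   1.76  0.82  1.66 -1.2 ] pitch 24.7 bank -4.0 head 20.4 tilt 25.1
pos err now (target-p, world) [-0.0018  0.002   0.0019]
[0.0077, -0.0023, 0.001] -0.05 -> [0.54   0.0697 0.2342] pitch 26.9 bank -4.7 head 22.3 tilt 27.4
[0.0045, -0.0023, 0.0003] -0.05 -> [0.5356 0.0712 0.2361] pitch 29.1 bank -5.4 head 24.4 tilt 29.7
[0.0045, -0.0022, 0.0003] -0.05 -> [0.5311 0.0725 0.2378] pitch 31.3 bank -6.3 head 26.6 tilt 32.1
[0.0045, -0.0022, 0.0003] -0.05 -> [0.5265 0.0738 0.2394] pitch 33.4 bank -7.1 head 28.8 tilt 34.4
```

View pics/s7c.png

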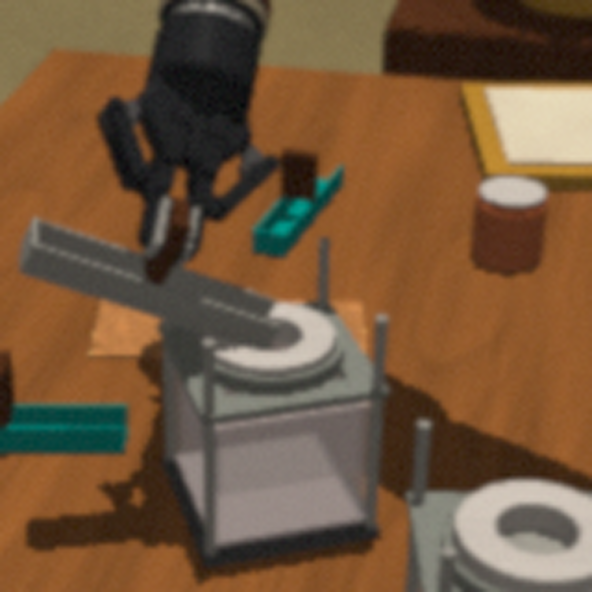

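>>> {"fn": "servo_tool", "kwargs": {
  "steps": [
    [[0.0044,-0.0024,0.0004,-0.05,0],[0.0044,-0.0023,0.0004,-0.05,0],[0.0044,-0.0023,0.0004,-0.05,0]]
  ]
}}

```text
t: 18.43
ee_pos: [0.5325, 0.07, 0.2353]
eef_rot: [-0.209, 0.365, 0.805, 0.418]
contact_force: [-1.2, -1.0, 2.0]
grip_width: 0.152
```

```bash
python3 tip.py -0.2 4 0
```

```text
t 18.43 p [0.5325 0.07   0.2353] f [-1.21 -1.04  2.04] j [-0.47  0.26  1.79  0.81  1.66 -1.36] pitch 31.3 bank -6.4 head 26.7 tilt 32.1
pos err now (target-p, world) [-0.0016  0.0028  0.0025]
[0.0083, -0.001, 0.0012] -0.05 -> [0.5263 0.0741 0.2395] pitch 33.5 bank -7.3 head 29.0 tilt 34.5
[0.0046, -0.0022, 0.0003] -0.05 -> [0.5216 0.0752 0.2409] pitch 35.6 bank -8.2 head 31.4 tilt 36.8
[0.0046, -0.0022, 0.0003] -0.05 -> [0.5167 0.0763 0.2421] pitch 37.6 bank -9.1 head 33.9 tilt 39.1
[0.0046, -0.0022, 0.0003] -0.05 -> [0.5118 0.0772 0.2432] pitch 39.6 bank -10.1 head 36.5 tilt 41.4
```

>>> {"fn": "servo_tool", "kwargs": {
  "steps": [
    [[0.0048,-0.0022,0.0004,-0.05,0],[0.0047,-0.0022,0.0004,-0.05,0],[0.0047,-0.0022,0.0004,-0.05,0]]
  ]
}}

```text
t: 18.68
ee_pos: [0.5182, 0.0729, 0.2394]
eef_rot: [-0.175, 0.304, 0.831, 0.431]
contact_force: [-1.4, -1.4, 1.7]
grip_width: 0.153
```

```bash
python3 tip.py -0.1 2 0; python3 -c "
from h import *
snap('side','s8');snap('top','t8');snap('wrist','w8')
im=load('s8')['frame'][100:260,200:360];cv2.imwrite('pics/s8c.png',cv2.resize(im,None,fx=3.7,fy=3.7,interpolation=2)[:,:,::-1])
im=load('t8')['frame'][130:250,160:320];cv2.imwrite('pics/t8c.png',cv2.resize(im,None,fx=5,fy=5,interpolation=2)[:,:,::-1])"
```

```text
t 18.68 p [0.5182 0.0729 0.2394] f [-1.37 -1.4   1.67] j [-0.47  0.22  1.83  0.81  1.67 -1.51] pitch 37.6 bank -9.3 head 34.0 tilt 39.1
pos err now (target-p, world) [-0.0016  0.0037  0.0027]
[0.0087, 0.0001, 0.0019] -0.05 -> [0.5116 0.0775 0.2432] pitch 39.6 bank -10.4 head 36.7 tilt 41.4
[0.0047, -0.0022, 0.0003] -0.05 -> [0.5066 0.0783 0.2441] pitch 41.5 bank -11.4 head 39.5 tilt 43.7
```

View pics/s8c.png

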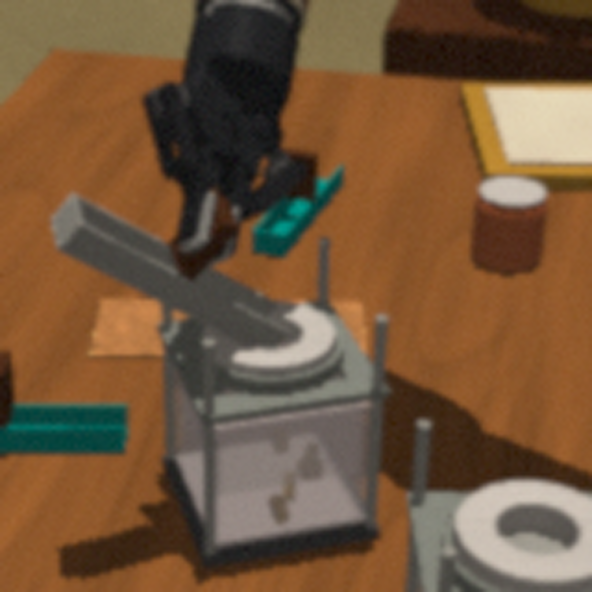

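View pics/t8c.png

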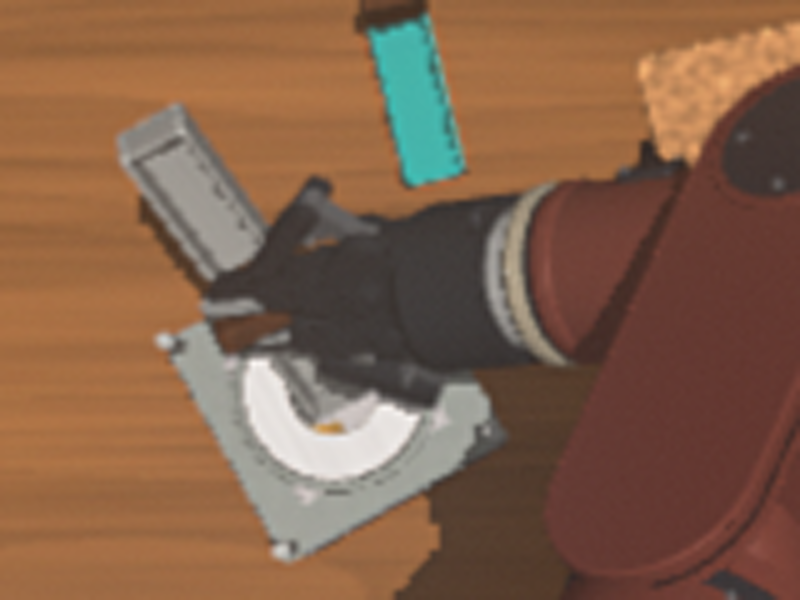

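View pics/w8.png

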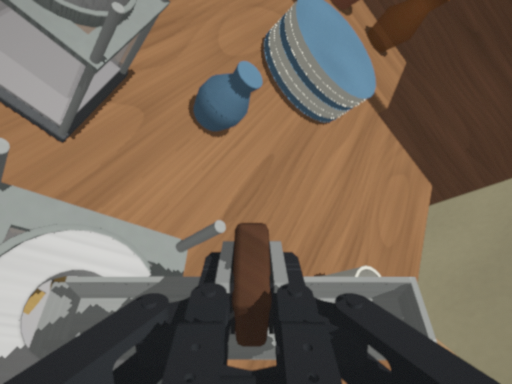

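>>> {"fn": "servo_tool", "kwargs": {
  "steps": [
    [[-0.0009,-0.0009,0.0008,0,0],[0,0,0,0,0],[0,0,0,0,0],[0,0,0,0,0]]
  ]
}}

```text
t: 19.17
ee_pos: [0.5187, 0.0725, 0.2374]
eef_rot: [-0.178, 0.308, 0.83, 0.43]
contact_force: [-2.5, -1.1, 3.1]
grip_width: 0.15
```

```bash
python3 tip.py -0.1 2 0; python3 -c "
from h import *
snap('side','s9');snap('top','t9');snap('wrist','w9')
im=load('s9')['frame'][100:260,200:360];cv2.imwrite('pics/s9c.png',cv2.resize(im,None,fx=3.7,fy=3.7,interpolation=2)[:,:,::-1])
im=load('t9')['frame'][130:250,160:320];cv2.imwrite('pics/t9c.png',cv2.resize(im,None,fx=5,fy=5,interpolation=2)[:,:,::-1])"
```

```text
t 19.17 p [0.5187 0.0725 0.2374] f [-2.53 -1.12  3.12] j [-0.47  0.22  1.83  0.81  1.67 -1.5 ] pitch 37.2 bank -9.1 head 33.5 tilt 38.6
pos err now (target-p, world) [-0.0011  0.0039  0.0045]
[0.0093, 0.0015, 0.001] -0.05 -> [0.5127 0.0773 0.243 ] pitch 39.1 bank -10.1 head 36.1 tilt 40.9
[0.0047, -0.0022, 0.0003] -0.05 -> [0.5077 0.0781 0.2439] pitch 41.1 bank -11.1 head 38.9 tilt 43.2
```

View pics/s9c.png

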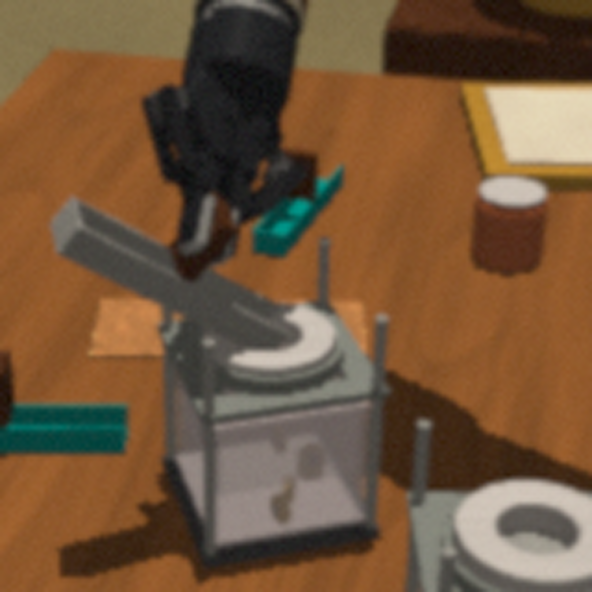

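View pics/t9c.png

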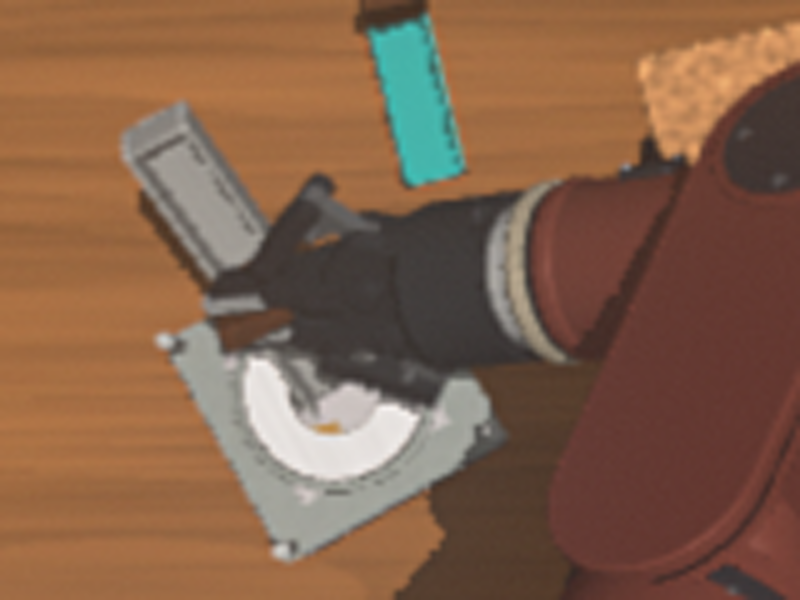

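View pics/w9.png

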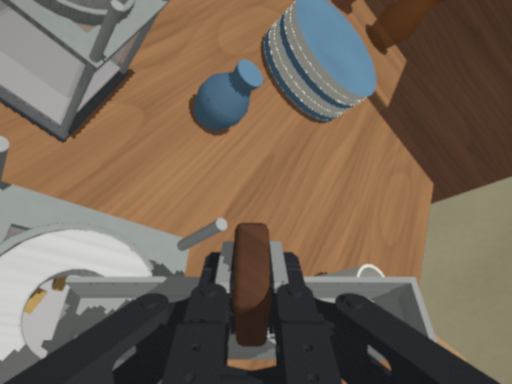

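```bash
python3 -c "
from h import *
a=load('s9')['frame'][195:255,240:310];cv2.imwrite('pics/s9d.png',cv2.resize(a,None,fx=10,fy=10,interpolation=2)[:,:,::-1])
a=load('w9')['frame'][210:384,0:230];cv2.imwrite('pics/w9d.png',cv2.resize(a,None,fx=3.4,fy=3.4,interpolation=2)[:,:,::-1])
S=load('s9')
for z in(.014,.05,.09): print(z,[tuple(np.round(proj(S,[.484+a,.048+b,z]),0)) for a,b in((.056*1.366*.7,.0),(0,.056),(-.056,0),(0,-.056))], np.round(proj(S,[.484,.048,z]),0))
"
```

```text
0.014 [(np.float64(252.0), np.float64(229.0)), (np.float64(267.0), np.float64(244.0)), (np.float64(292.0), np.float64(234.0)), (np.float64(275.0), np.float64(220.0))] [271. 231.]
0.05 [(np.float64(252.0), np.float64(218.0)), (np.float64(267.0), np.float64(233.0)), (np.float64(292.0), np.float64(223.0)), (np.float64(276.0), np.float64(209.0))] [272. 220.]
0.09 [(np.float64(252.0), np.float64(205.0)), (np.float64(267.0), np.float64(220.0)), (np.float64(293.0), np.float64(210.0)), (np.float64(276.0), np.float64(197.0))] [272. 208.]
```

View pics/s9d.png

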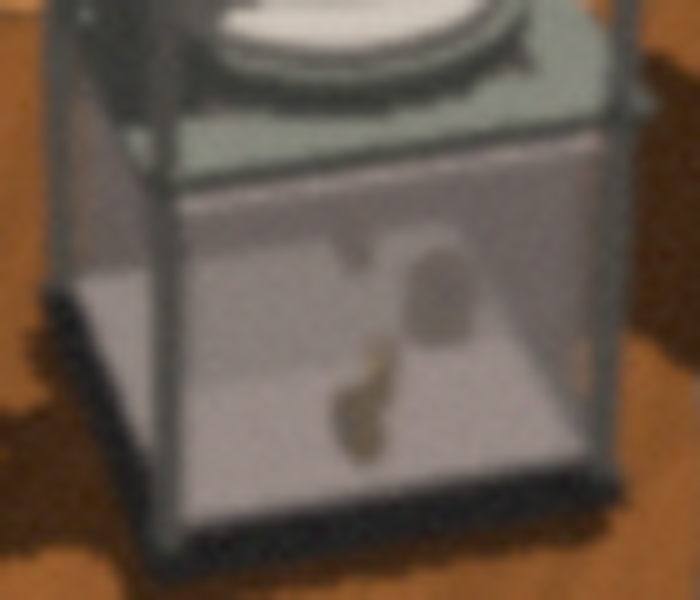

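View pics/w9d.png

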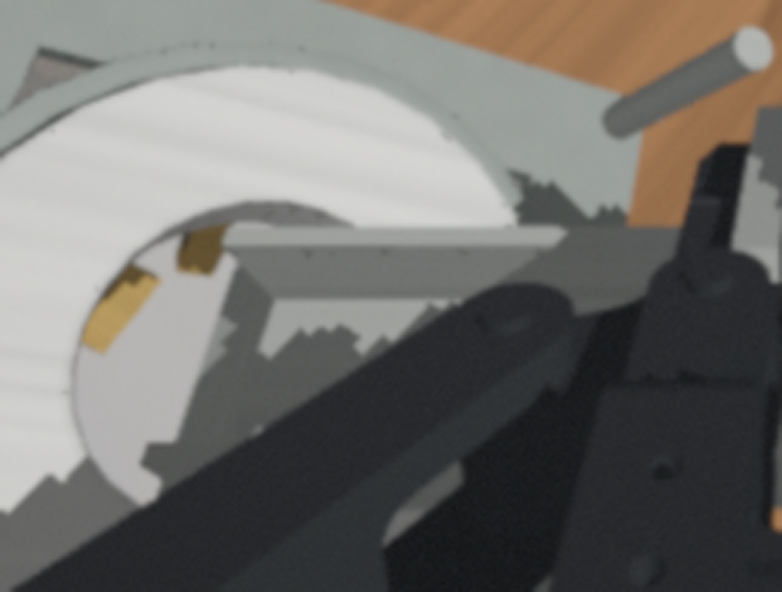

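>>> {"fn": "servo_tool", "kwargs": {
  "steps": [
    [[0.0047,-0.0022,0.0003,-0.05,0],[0,0,0,0,0],[0,0,0,0,0],[0,0,0,0,0],[0,0,0,0,0]]
  ]
}}

```text
t: 19.73
ee_pos: [0.514, 0.0731, 0.2384]
eef_rot: [-0.167, 0.288, 0.837, 0.434]
contact_force: [-2.2, -1.9, 1.9]
grip_width: 0.152
```

```bash
python3 tip.py 0.2 2 0; python3 -c "
from h import *
snap('side','s10');snap('wrist','w10')
a=load('s10')['frame'][195:255,240:310];a=cv2.resize(a,None,fx=7,fy=7,interpolation=2)
b=load('w10')['frame'][210:384,0:130];b=cv2.resize(b,None,fx=2.41,fy=2.41,interpolation=2)
cv2.imwrite('pics/c10.png',np.hstack([a,b[:420] if b.shape[0]>=420 else np.pad(b,((0,420-b.shape[0]),(0,0),(0,0)))])[:,:,::-1])
"
```

```text
t 19.73 p [0.514  0.0731 0.2384] f [-2.17 -1.85  1.92] j [-0.48  0.21  1.84  0.81  1.67 -1.55] pitch 39.1 bank -10.1 head 36.1 tilt 40.9
pos err now (target-p, world) [-0.0012  0.0043  0.0046]
[-0.0047, 0.0078, 0.0004] 0.1 -> [0.5225 0.0753 0.2406] pitch 35.0 bank -8.2 head 31.0 tilt 36.3
[-0.0094, 0.0037, -0.0006] 0.1 -> [0.5319 0.0729 0.2375] pitch 30.8 bank -6.4 head 26.3 tilt 31.6
```

View pics/c10.png

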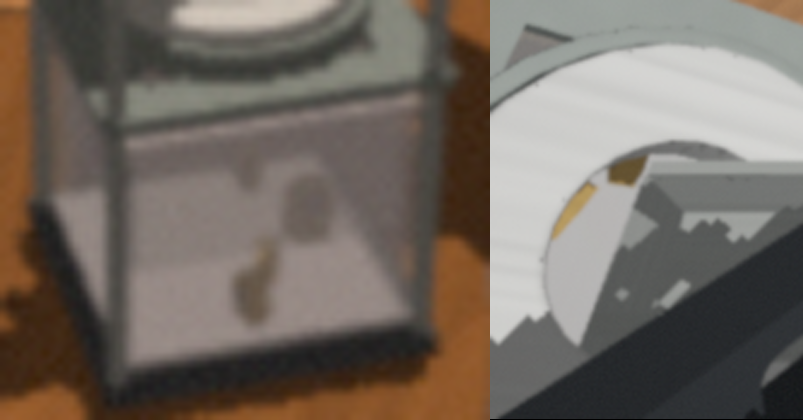

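```bash
python3 go.py .530 .073 .31 .02
```

```text
t 19.83 p [0.514  0.0731 0.2384] dist 0.0734 rows 4 per row [ 0.0064  0.0138 -0.0103] total [ 0.0255  0.0552 -0.0412]
j [-0.476  0.212  1.839  0.805  1.666 -1.554] X [-0.778  0.337  0.53 ] Y [0.627 0.457 0.63 ] Z [-0.03   0.823 -0.567] f [-2.84 -2.38  2.89] w 0.147
```

>>> {"fn": "servo_tool", "kwargs": {
  "steps": [
    [[0.006,0.01,-0.009,0,0],[0.0065,0.014,-0.0105,0,0],[0.0065,0.014,-0.0105,0,0],[0.0065,0.014,-0.0105,0,0],[0,0,0,0,0]]
  ]
}}

```text
t: 20.25
ee_pos: [0.5296, 0.073, 0.3107]
eef_rot: [-0.168, 0.29, 0.836, 0.435]
contact_force: [-0.4, -0.4, -1.4]
grip_width: 0.151
```

```bash
python3 go.py .58 .03 .31 .02;python3 -c "
from h import *
snap('side','s11');snap('top','t11');snap('wrist','w11')
a=load('s11')['frame'][80:260,220:340];a=cv2.resize(a,None,fx=3.3,fy=3.3,interpolation=2)
b=load('t11')['frame'][130:250,170:260];b=cv2.resize(b,(430,594),interpolation=2)
cv2.imwrite('pics/c11.png',np.hstack([a,b[:594]])[:,:,::-1])
a=load('s11')['frame'][195:255,240:310];cv2.imwrite('pics/s11d.png',cv2.resize(a,None,fx=10,fy=10,interpolation=2)[:,:,::-1])
"
```

```text
t 20.25 p [0.5296 0.073  0.3107] dist 0.0662 rows 4 per row [-0.0135  0.003  -0.0091] total [-0.054   0.0118 -0.0364]
j [-0.464  0.156  1.755  0.828  1.754 -1.439] X [-0.776  0.339  0.532] Y [0.63  0.454 0.63 ] Z [-0.028  0.824 -0.566] f [-0.44 -0.4  -1.37] w 0.151
```

View pics/c11.png

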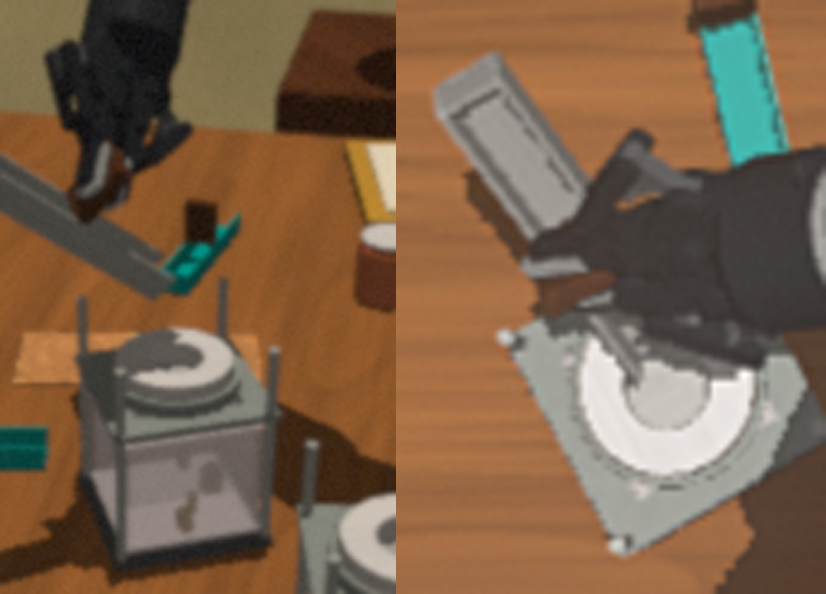

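View pics/s11d.png

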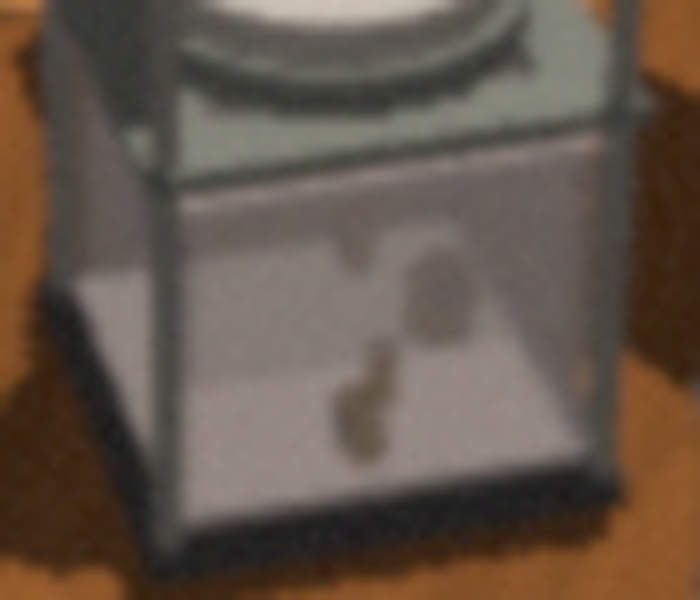

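View pics/w11.png

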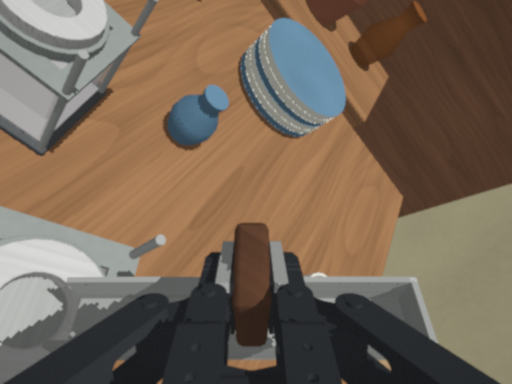

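>>> {"fn": "servo_tool", "kwargs": {
  "steps": [
    [[0,0,0,0.12,0],[0,0,0,0.12,0],[0,0,0,0.12,0],[0,0,0,0.12,0],[0,0,0,0.12,0]]
  ]
}}

```text
t: 20.82
ee_pos: [0.524, 0.0744, 0.2982]
eef_rot: [-0.299, 0.532, 0.706, 0.36]
contact_force: [0.1, -0.3, -2.1]
grip_width: 0.15
```

>>> {"fn": "servo_tool", "kwargs": {
  "steps": [
    [[0,0,0,0.12,0],[0,0,0,0.1,0],[0,0,0,0,0]]
  ]
}}

```text
t: 21.07
ee_pos: [0.5217, 0.0752, 0.293]
eef_rot: [-0.342, 0.611, 0.637, 0.321]
contact_force: [0.2, -0.1, -2.4]
grip_width: 0.15
```

```bash
python3 go.py .57 -.19 .26 .03;python3 -c "
from h import *
snap('top','t12');im=load('t12')['frame'][100:260,160:320];cv2.imwrite('pics/t12c.png',cv2.resize(im,None,fx=3.7,fy=3.7,interpolation=2)[:,:,::-1])"
```

```text
t 21.07 p [0.5217 0.0752 0.293 ] dist 0.2716 rows 10 per row [-0.0177  0.0036 -0.0203] total [-0.1767  0.0365 -0.203 ]
j [-0.465  0.169  1.78   0.821  1.745 -0.598] X [-0.019  0.56   0.829] Y [ 0.999  0.045 -0.008] Z [-0.042  0.828 -0.56 ] f [ 0.16 -0.12 -2.44] w 0.15
```

View pics/t12c.png

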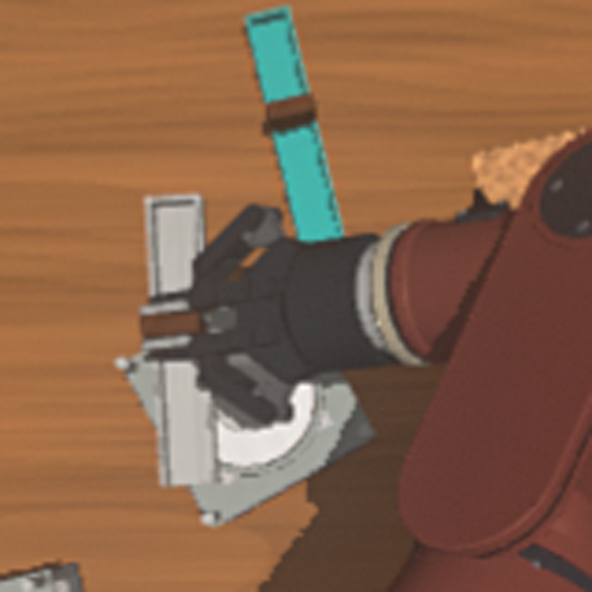

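>>> {"fn": "servo_tool", "kwargs": {
  "steps": [
    [[-0.02,0.005,-0.027,0,0],[-0.02,0.005,-0.027,0,0],[-0.02,0.005,-0.027,0,0],[-0.02,0.005,-0.027,0,0],[-0.02,0.005,-0.027,0,0]]
  ]
}}

```text
t: 21.53
ee_pos: [0.5531, -0.0889, 0.2813]
eef_rot: [-0.343, 0.601, 0.645, 0.324]
contact_force: [1.5, -0.1, -2.0]
grip_width: 0.147
```

```bash
python3 go.py .571 -.196 .27 .03
```

```text
t 21.53 p [ 0.5531 -0.0889  0.2813] dist 0.1092 rows 4 per row [-0.0173  0.0026 -0.0209] total [-0.0694  0.0105 -0.0837]
j [-0.663  0.411  1.507  0.719  1.909 -0.739] X [-0.043  0.553  0.832] Y [0.998 0.069 0.006] Z [-0.054  0.83  -0.555] f [ 1.53 -0.07 -2.04] w 0.147
```

>>> {"fn": "servo_tool", "kwargs": {
  "steps": [
    [[-0.018,0.0025,-0.021,0,0],[-0.018,0.0025,-0.021,0,0],[-0.018,0.0025,-0.021,0,0],[-0.018,0.0025,-0.02,0,0],[0,0,0,0,0]]
  ]
}}

```text
t: 21.95
ee_pos: [0.5708, -0.2075, 0.2605]
eef_rot: [-0.341, 0.597, 0.648, 0.328]
contact_force: [0.2, 0.2, -2.6]
grip_width: 0.147
```

```bash
python3 go.py .571 -.196 .09 .025
```

```text
t 21.95 p [ 0.5708 -0.2075  0.2605] dist 0.1709 rows 7 per row [-0.0194 -0.0003  0.0148] total [-0.1358 -0.0022  0.1038]
j [-0.775  0.616  1.263  0.665  2.006 -0.811] X [-0.056  0.55   0.834] Y [0.997 0.072 0.019] Z [-0.05   0.832 -0.552] f [ 0.24  0.21 -2.58] w 0.147
```

>>> {"fn": "servo_tool", "kwargs": {
  "steps": [
    [[-0.0195,0,0.015,0.02,0],[-0.0195,0,0.015,0,0],[-0.0195,0,0.015,0,0],[-0.0195,0,0.015,0,0],[-0.0195,0,0.015,0,0]]
  ]
}}

```text
t: 22.37
ee_pos: [0.5737, -0.2022, 0.1354]
eef_rot: [-0.337, 0.599, 0.648, 0.329]
contact_force: [0.5, 0.4, -2.5]
grip_width: 0.149
```

```bash
python3 go.py .571 -.196 .075 .025
```

```text
t 22.37 p [ 0.5737 -0.2022  0.1354] dist 0.0608 rows 3 per row [-0.0155 -0.0012  0.0129] total [-0.0466 -0.0037  0.0388]
j [-0.769  0.754  1.307  0.631  1.849 -0.922] X [-0.056  0.554  0.831] Y [0.998 0.066 0.023] Z [-0.042  0.83  -0.556] f [ 0.47  0.45 -2.46] w 0.149
```

>>> {"fn": "servo_tool", "kwargs": {
  "steps": [
    [[-0.0155,-0.001,0.013,0.025,0],[-0.0155,-0.001,0.013,0,0],[-0.0155,-0.001,0.013,0,0],[0,0,0,0,0]]
  ]
}}

```text
t: 22.7
ee_pos: [0.567, -0.1901, 0.0637]
eef_rot: [-0.344, 0.603, 0.641, 0.327]
contact_force: [-1.0, 1.4, -2.9]
grip_width: 0.154
```

```bash
python3 go.py .571 -.196 .064 .025
```

```text
t 22.7 p [ 0.567  -0.1901  0.0637] dist 0.0071 rows 1 per row [-0.0031  0.0037 -0.0053] total [-0.0031  0.0037 -0.0053]
j [-0.764  0.842  1.328  0.62   1.767 -0.963] X [-0.035  0.548  0.836] Y [0.998 0.059 0.003] Z [-0.047  0.834 -0.549] f [-1.    1.43 -2.86] w 0.154
```

>>> {"fn": "servo_tool", "kwargs": {
  "steps": [
    [[-0.001,0,0.0006,0.003,0],[0,0,0,0,0]]
  ]
}}

```text
t: 22.87
ee_pos: [0.567, -0.1891, 0.0635]
eef_rot: [-0.346, 0.602, 0.64, 0.328]
contact_force: [-0.2, 0.0, -1.4]
grip_width: 0.153
```

>>> {"fn": "servo_tool", "kwargs": {
  "steps": [
    [[-0.0008,0,0.0006,0,0],[0,0,0,0,0]]
  ]
}}

```text
t: 23.03
ee_pos: [0.5679, -0.1896, 0.0643]
eef_rot: [-0.344, 0.602, 0.641, 0.329]
contact_force: [0.4, 0.6, -2.5]
grip_width: 0.148
```

```bash
python3 fz.py; python3 -c "
from h import *
snap('wrist','w13')"
```

```text
t 23.03 p [ 0.5679 -0.1896  0.0643] f [ 0.38  0.58 -2.53] tq [-0.668 -0.06  -0.037] j6 -0.966
X [-0.039  0.546  0.837] Y [0.998 0.06  0.007] Z [-0.046  0.836 -0.547] pitch 0.43 head 3.43
```

View pics/w13.png

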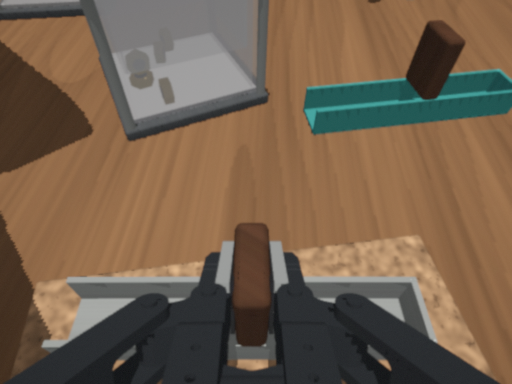

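>>> {"fn": "servo_tool", "kwargs": {
  "steps": [
    [[-0.0016,0,0.0011,0.005,0],[-0.0012,0,0.0008,0,0]]
  ]
}}

```text
t: 23.25
ee_pos: [0.5689, -0.1903, 0.063]
eef_rot: [-0.343, 0.603, 0.641, 0.328]
contact_force: [-1.4, 1.0, 1.5]
grip_width: 0.151
```

>>> {"fn": "servo_tool", "kwargs": {
  "steps": [
    [[-0.0008,0,0.0006,0,0]]
  ]
}}

```text
t: 23.33
ee_pos: [0.569, -0.1904, 0.0629]
eef_rot: [-0.344, 0.603, 0.641, 0.328]
contact_force: [-1.4, -0.1, 3.7]
grip_width: 0.15
```

>>> {"fn": "servo_tool", "kwargs": {
  "steps": [
    [[-0.0008,0,0.0006,0,0]]
  ]
}}

```text
t: 23.42
ee_pos: [0.569, -0.1904, 0.0629]
eef_rot: [-0.344, 0.603, 0.641, 0.328]
contact_force: [-0.9, -0.8, 4.1]
grip_width: 0.15
```

```bash
python3 fz.py
```

```text
t 23.42 p [ 0.569  -0.1904  0.0629] f [-0.9  -0.84  4.08] tq [0.137 0.651 0.171] j6 -0.964
X [-0.037  0.547  0.836] Y [0.998 0.058 0.006] Z [-0.045  0.835 -0.548] pitch 0.36 head 3.33
```

Chute is seated on the mat. Release partway and open fully.

>>> {"fn": "servo_tool", "kwargs": {
  "steps": [
    [[0,0,0,0,0.4],[0,0,0,0,0.7],[0,0,0,0,1],[0,0,0,0,1],[0,0,0,0,1]]
  ]
}}

```text
t: 23.83
ee_pos: [0.5697, -0.1907, 0.0629]
eef_rot: [-0.343, 0.603, 0.641, 0.329]
contact_force: [0.2, -1.0, 0.8]
grip_width: 0.85
```

>>> {"fn": "servo_tool", "kwargs": {
  "steps": [
    [[0,0,0,0,1],[0,0,0,0,1],[0,0,0,0,1],[0,0,0,0,1],[0,0,0,0,1]]
  ]
}}

```text
t: 24.25
ee_pos: [0.5698, -0.1906, 0.0627]
eef_rot: [-0.343, 0.603, 0.641, 0.329]
contact_force: [-0.4, -0.2, 0.3]
grip_width: 0.996
```

```bash
python3 go.py .58 -.31 .14 .02; python3 -c "
from h import *
snap('wrist','w14')"
```

```text
t 24.25 p [ 0.5698 -0.1906  0.0627] dist 0.1426 rows 8 per row [-0.0001  0.0005 -0.0178] total [-0.0012  0.004  -0.1425]
j [-0.763  0.846  1.322  0.624  1.765 -0.965] X [-0.039  0.548  0.836] Y [0.998 0.057 0.009] Z [-0.043  0.835 -0.549] f [-0.42 -0.21  0.33] w 0.996
```

View pics/w14.png

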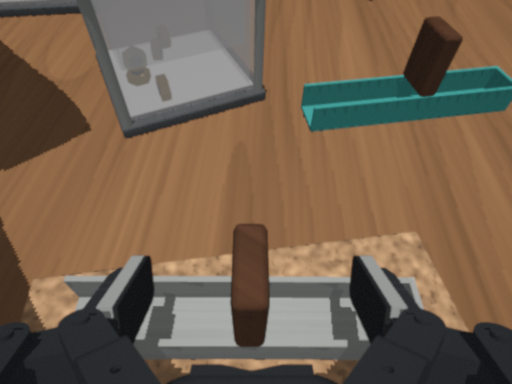

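Released; handle centred between open fingers, channel empty. Back out along the tool axis.

>>> {"fn": "servo_tool", "kwargs": {
  "steps": [
    [[0,0,-0.012,0,1],[0,0,-0.018,0,1],[0,0,-0.025,0,1],[0,0,-0.03,0,1],[0,0,-0.03,0,1]]
  ]
}}

```text
t: 24.72
ee_pos: [0.5728, -0.2847, 0.1249]
eef_rot: [-0.349, 0.601, 0.64, 0.328]
contact_force: [0.9, 0.4, -0.1]
grip_width: 0.999
```

>>> {"fn": "servo_tool", "kwargs": {
  "steps": [
    [[0.01,0,-0.03,0,1],[0.02,0,-0.03,0,1],[0.02,0,-0.03,0,1],[0,0,0,0,1],[0,0,0,0,1]]
  ]
}}

```text
t: 25.13
ee_pos: [0.5742, -0.345, 0.2254]
eef_rot: [-0.345, 0.603, 0.64, 0.327]
contact_force: [-0.1, 1.5, -0.2]
grip_width: 0.998
```

```bash
python3 fz.py; python3 -c "
from h import *
snap('top','t15');snap('wrist','w15');snap('side','s15')
a=load('w15')['frame'][0:190,0:330];cv2.imwrite('pics/w15c.png',cv2.resize(a,None,fx=2.4,fy=2.4,interpolation=2)[:,:,::-1])
"
```

```text
t 25.13 p [ 0.5742 -0.345   0.2254] f [-0.15  1.47 -0.18] tq [-0.418 -0.027 -0.041] j6 -0.837
X [-0.034  0.547  0.836] Y [0.998 0.058 0.003] Z [-0.046  0.835 -0.548] pitch 0.19 head 3.3
```

View pics/t15.png

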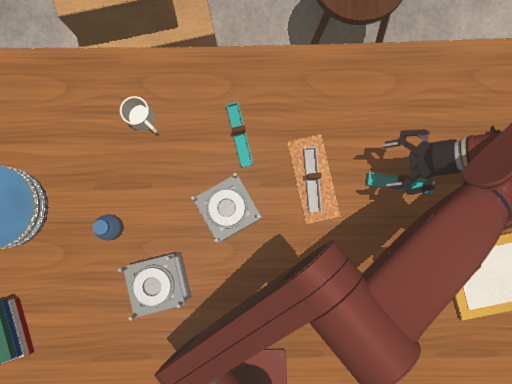

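View pics/w15.png

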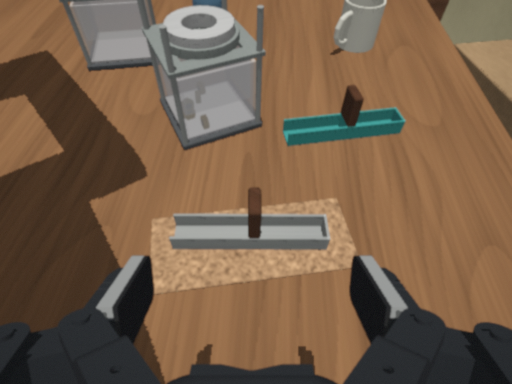

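View pics/s15.png

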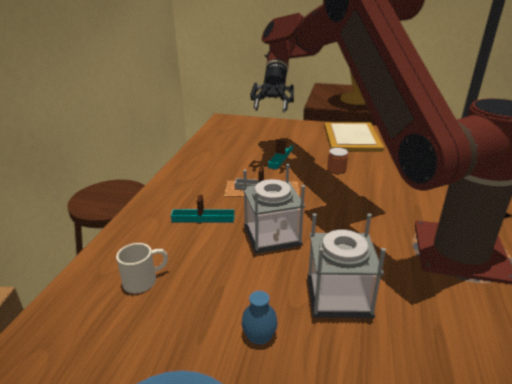

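```bash
python3 -c "
from h import *
a=load('w14')['frame'][0:140,80:280];cv2.imwrite('pics/w14c.png',cv2.resize(a,None,fx=4,fy=4,interpolation=2)[:,:,::-1])
f=load('t15');print('chute c',onz(f,313,180,.02),'mat c',onz(f,314,179,.004))
"
```

```text
chute c [ 0.56157935 -0.18583379  0.02      ] mat c [ 0.56591586 -0.1905039   0.004     ]
```

View pics/w14c.png

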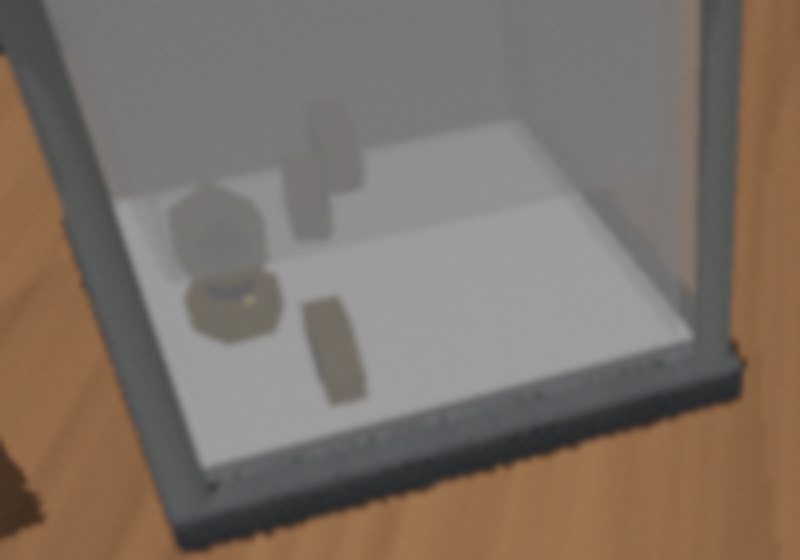

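The zoom shows five separate nuts on the bin floor: crop pixels (218,235), (235,300), (335,350), (307,195) and (335,140). The chute is empty on the mat.

```bash
python3 -c "
from h import *
print(order.sign_off())"
```

```text
the job is handed in; nothing more can be done
None
```

The job is done and handed in at about 25 s of the 72 s allowed. All five nuts are in the hopper's bin and the empty chute is back on its mat.

**How it went:** The moves allow turning only about the tool's own axis. To get a slanted grasp I pushed the arm past its reach limit in free air until the tool leaned about 57 to 60 degrees, then gripped the handle across its 14 mm. I pressed the collar level for about half a second, then turned the tool to tip the chute to about 41 degrees with the nose still on the collar. I estimate the contact force at about 4.7 N level and 4 to 5.5 N while tipping. I then lifted off, levelled the chute, set it down and let go.

**Last checks:**
- **Nuts:** five separate nuts are visible on the bin floor, and the throat and chute are empty.
- **Chute:** it lies flat on the mat, about 6 mm from the mat's centre, and the gripper is open and well clear.
- **Mug, vase and tin:** the first and last pictures show no visible change; the tin is hidden by the arm in the last top view, so I checked it in the side view. I compared them by eye and did not measure.

**What did not fully agree:**
- **Collar height:** I found the collar by feel at about 148 mm, just under the stated 150 mm minimum. That is within calibration error.
- **Tipped position:** near full tilt my position estimate was off by up to about 4.6 mm in height, so I went by the force reading there.
- **Force reading:** it varied by about 1 N from reading to reading.
- **Joint 2:** it read up to 0.004 rad past its rounded limit of -0.91 during the reach test at the start. The simulator gave no sign of a fault.

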